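# Put the reference tiles out on the easel and arm the lamp

## Robot

A 6-joint arm with a two-finger parallel gripper is mounted at the origin on a cart in front of the work surface, level with it; the furniture and walls round the work are solid. World frame = base frame: x ahead of the robot, y to its left, z up, the work surface at z = 0. Lengths are in mm, angles in degrees, forces in N, time in s.
With the tool pointing down it reaches from about 425 to 950 mm from the base axis. Payload 14.7 kg.
Tool frame: the origin (TCP) lies between the finger pads; the fingertips stand 17 mm ahead of it and the grasp point (between the pads) lies 2 mm behind it; z points along the fingers, y is the line along which they close (so a half turn about z gives the same grasp; the last joint's range is limited). The gripper opens to 85 mm and grips with 20 to 120 N. Pads are 22 mm wide; open, the fingers measure 114 mm over their backs; the gripper's body (76 mm by 85 mm) begins 54 mm behind the grasp point. The pads swing forward as they close: fully open they stand 13 mm farther back than shut.
Start: joints at [-71.941, 27.513, 91.461, -0, 61.026, -2.67], TCP at [230.088, -607.908, 248.297] pointing down, gripper open.
Joint ranges: [-157.49, 157.49], [-46.99, 117.5], [13.45, 153.17], [-89.5, 269.5], [5.16, 153.95], [-167.48, 167.48]. Speed limits (degrees/s): [108.29, 108.29, 136.94, 172.46, 172.46, 172.46].

## Interface

Orientations are given as [roll, pitch, yaw] about the fixed x, y, z axes, in that order (R = Rz(yaw) Ry(pitch) Rx(roll)).
In Python, from rig import ctrl gives the robot as it stands.
- The arm moves only by the tool jog_arm, never from a script. Its argument "moves" is a list of rows, each a list of 3 entries, a list of its own where there are three numbers: the closure in counts, from 0 (fully open) to 255 (shut), then the shift along the tool's x, y, z in m, then the turn about the tool's z in degrees. A call has exactly 8 rows; each row shifts and turns the commanded pose from where the row before left it, along the tool's axes as they then stand; what a row does not reach is not made up. A row lasts 1/12 s, in which the tool goes at most 41.7 mm and 7.16 degrees, less where a joint would pass 70% of its speed; a pose out of reach is approached as far as the arm can. A call is refused whole if a number of a shift passes 0.0417 or a number of a turn 7.16, either way. A call with a gripper value outside its range is refused whole. The fingers move at their own pace and stop on an object; "grip_force" is the grip in N (left out, the last holds). Time passes only in rows, so rows that do not move let the fingers close, or fill a call up. It gives the time, the measured TCP pose, the force, the opening and the grip force at its end, in the units of the state.
- ctrl.get_obs(): the state, without advancing time (a new reading comes with each control period).
- ctrl.get_image(name): name is "side" or "top" or "wrist"; returns (picture, depth): 480x640x3 uint8, blue, green, red; 480x640 float32, mm along the optical axis (not along the pixel's ray), 0 where there is no reading.
- ctrl.get_calibration(name): a dict with "mtx" (3x3 intrinsics, pixels), "origin" and "rotation" of the camera in the world. Camera axes: x right, y down, z forward; pixel columns grow to the right and rows downward; lengths in mm; the calibration is good to about 2 mm. A picture is of the moment at which its call begins: read the wrist's pose just before it. get_calibration takes no time and is no camera call; for the wrist camera it gives the pose at the moment of the call.
- ctrl.hand_in(): hands the job in; it is judged then, once.
Trained networks look in the newest picture that a camera, given by its name, has taken for a name from the list of things; names that differ only in an ending like _2 or _b are one class to them, and where a whole thing is asked for, a point or a joint stands for the part that bears it (a point fixed in the world has none). Each returns a list of dicts, best first, with "score" (0 to 1); they miss things now and then, are a little off and sometimes report something else, mostly with a low value. They report only what shows in the picture. A call takes as long as a camera call.
- ctrl.trace(name, camera): "region" (480x640 bool, what is visible of it) and "xy" ([column, row] in pixels, amid what is visible of it).
The state is a dict: "t": time; "q": joint angles; "joint_vel": joint speeds; "effort": joint torques, N m; "eef_pos": TCP position; "tcp_rot": TCP orientation; "contact_force": force on the tool from outside, world axes, zero at the start; "ft_torque": the same for the moment, N m; "opening": finger opening in mm; "grasp_force": force on a finger pad.
Only numpy, scipy, OpenCV 4.12 (cv2) and the standard library are available. Lean on these libraries where they do the work, as an engineer would, in place of code of your own. Each camera call takes 0.05 s, during which the arm holds its last target. There are 200 camera calls.

## Task

Bring every ceramic tile from its lane in the tile store to the sloped easel: edge it out over the open front of the lane until enough overhangs to pinch it by its long sides, then lay it lengthwise on a narrow rest of its own, centred, flat on the slope, lower end at the lip. When all the tiles are out, arm the lamp: lift the cover of the switch box right up, flip the toggle under it fully over towards the hinge, and shut the cover again. The tiles must stay in place on their rests.

Things in the scene. Friction and masses are not known exactly. Their poses are not given: they have to be found in the camera images.
- store: Tile store: fixed grey plinth 190 mm deep (x), 216 mm wide (y), top 50 mm above the desk; origin at the centre of its underside, -x its front (towards the robot). Three straight lanes 50 mm wide run along x at y = +72, 0, -72 mm, floors at z = 50 mm, open at front (x = -95 mm) and rear; strips 22 mm wide between them (11 mm outside) rise 7 mm above the floors.
- lane_1 (a point): Middle of the front edge of the left lane (y = +72 mm) at floor height, 50 mm above the desk; axes as the store's. The desk in front is clear but for a pencil.
- lane_2 (a point): The same of the middle lane.
- lane_3 (a point): The same of the right lane.
- easel: Easel: fixed aluminium base plate 130 mm (x) by 214 mm (y), 10 mm thick, origin at the centre of its underside, with three sloped rests side by side, 84 mm apart along y (rest_1 left). They rise away from the robot; beside each bar there is free space down to the base plate for fingers at a tile's long sides.
- rest_1: Left sloped rest: a bar 30 mm wide, its top face rising at 0.35 rad away from the robot. Origin on the top face where the middle of a well laid tile's underside goes, 72 mm above the desk; x up the slope, y to the left, z out of the face. The face runs from x = -58 to +54 mm; at its lower end a lip (30 mm wide, 6 mm thick, its face at x = -58 mm) rises 8 mm over it.
- rest_2: Middle sloped rest, alike.
- rest_3: Right sloped rest, alike.
- tile_1_mid (a point): Centre of a white ceramic tile, 110 mm long (x), 46 mm wide (y), 8 mm thick (z), 0.1 kg, both faces alike. It lies along a lane of the store with 2 mm free at each side, so it can be pinched (by its width, from above) only where it hangs out over the front edge; it tips when over half is out. Behind it the lane floor is free for a fingertip. None if absent.
- tile_2_mid (a point): Centre of a white ceramic tile, 110 mm long (x), 46 mm wide (y), 8 mm thick (z), 0.1 kg, both faces alike. It lies along a lane of the store with 2 mm free at each side, so it can be pinched (by its width, from above) only where it hangs out over the front edge; it tips when over half is out. Behind it the lane floor is free for a fingertip. None if absent.
- tile_3_mid (a point): Centre of a white ceramic tile, 110 mm long (x), 46 mm wide (y), 8 mm thick (z), 0.1 kg, both faces alike. It lies along a lane of the store with 2 mm free at each side, so it can be pinched (by its width, from above) only where it hangs out over the front edge; it tips when over half is out. Behind it the lane floor is free for a fingertip. None if absent.
- switch_box: Lamp switch box: grey box 100 mm (x) by 80 mm (y), top 50 mm above the desk, 1.8 kg, standing loose on rubber feet; origin at the centre of its underside, -x is its front.
- cover (a joint): Opening angle of the dark steel cover over the toggle: 0 shut, 1.95 fully open; the hinge lies along the box's y at the rear (+x). It stays where it is left (light friction, under 1 N at the tab). The cover reaches 65 mm to the front of the hinge, is 52 mm wide and 42 mm high.
- cover_hinge (a point): Middle of the hinge axis of the cover, 35 mm behind the box's centre at the height of its top face (50 mm above the desk); axes as the box's, the hinge axis is y.
- cover_tab (a point): Grip point on the cover's black tab, a bar 12 mm thick (y) and 22 mm high that sticks out 45 mm from the cover's front. It lies 14 mm from the bar's end; with the cover shut 97 mm in front of the hinge and 29 mm above it. Turns with the cover (axes the box's when shut). Can be pinched along y from above and led round the hinge without tilting the hand.
- toggle (a joint): Angle of the toggle: 0 off (leaning 0.4 rad to the box's front), 0.8 fully on (leaning 0.4 rad to the rear, towards the hinge); it stays where it is left (about 1 N at the tip).
- toggle_tip (a point): Centre of the 11 mm ball on the end of the steel toggle. The toggle pivots about the box's y axis on the top face of the box, 38 mm in front of the hinge, and the ball is 26 mm from the pivot; the stem is 7 mm thick.

How it is judged (in metres and radians):
On the way, in this order (a step that is already met when the one before it is completed fails the run):
1. every tile lies on a rest of its own, released (((x of tile_1_mid in the frame of rest_1 between -0.013 and 0.013 m and y of tile_1_mid in the frame of rest_1 between -0.01 and 0.01 m and z of tile_1_mid in the frame of rest_1 between 0.001 and 0.0085 m and angle between the z axis of tile_1_mid and the z axis of rest_1, either way round below 0.1 rad and angle between the x axis of tile_1_mid and the x axis of rest_1, either way round below 0.17 rad) or (x of tile_1_mid in the frame of rest_2 between -0.013 and 0.013 m and y of tile_1_mid in the frame of rest_2 between -0.01 and 0.01 m and z of tile_1_mid in the frame of rest_2 between 0.001 and 0.0085 m and angle between the z axis of tile_1_mid and the z axis of rest_2, either way round below 0.1 rad and angle between the x axis of tile_1_mid and the x axis of rest_2, either way round below 0.17 rad) or (x of tile_1_mid in the frame of rest_3 between -0.013 and 0.013 m and y of tile_1_mid in the frame of rest_3 between -0.01 and 0.01 m and z of tile_1_mid in the frame of rest_3 between 0.001 and 0.0085 m and angle between the z axis of tile_1_mid and the z axis of rest_3, either way round below 0.1 rad and angle between the x axis of tile_1_mid and the x axis of rest_3, either way round below 0.17 rad)) and linear speed of each of tile_1, tile_2, tile_3 below 0.02 m/s and contact force between each of tile_1, tile_2, tile_3 and the fingers below 0.05 N and ((x of tile_2_mid in the frame of rest_1 between -0.013 and 0.013 m and y of tile_2_mid in the frame of rest_1 between -0.01 and 0.01 m and z of tile_2_mid in the frame of rest_1 between 0.001 and 0.0085 m and angle between the z axis of tile_2_mid and the z axis of rest_1, either way round below 0.1 rad and angle between the x axis of tile_2_mid and the x axis of rest_1, either way round below 0.17 rad) or (x of tile_2_mid in the frame of rest_2 between -0.013 and 0.013 m and y of tile_2_mid in the frame of rest_2 between -0.01 and 0.01 m and z of tile_2_mid in the frame of rest_2 between 0.001 and 0.0085 m and angle between the z axis of tile_2_mid and the z axis of rest_2, either way round below 0.1 rad and angle between the x axis of tile_2_mid and the x axis of rest_2, either way round below 0.17 rad) or (x of tile_2_mid in the frame of rest_3 between -0.013 and 0.013 m and y of tile_2_mid in the frame of rest_3 between -0.01 and 0.01 m and z of tile_2_mid in the frame of rest_3 between 0.001 and 0.0085 m and angle between the z axis of tile_2_mid and the z axis of rest_3, either way round below 0.1 rad and angle between the x axis of tile_2_mid and the x axis of rest_3, either way round below 0.17 rad)) and ((x of tile_3_mid in the frame of rest_1 between -0.013 and 0.013 m and y of tile_3_mid in the frame of rest_1 between -0.01 and 0.01 m and z of tile_3_mid in the frame of rest_1 between 0.001 and 0.0085 m and angle between the z axis of tile_3_mid and the z axis of rest_1, either way round below 0.1 rad and angle between the x axis of tile_3_mid and the x axis of rest_1, either way round below 0.17 rad) or (x of tile_3_mid in the frame of rest_2 between -0.013 and 0.013 m and y of tile_3_mid in the frame of rest_2 between -0.01 and 0.01 m and z of tile_3_mid in the frame of rest_2 between 0.001 and 0.0085 m and angle between the z axis of tile_3_mid and the z axis of rest_2, either way round below 0.1 rad and angle between the x axis of tile_3_mid and the x axis of rest_2, either way round below 0.17 rad) or (x of tile_3_mid in the frame of rest_3 between -0.013 and 0.013 m and y of tile_3_mid in the frame of rest_3 between -0.01 and 0.01 m and z of tile_3_mid in the frame of rest_3 between 0.001 and 0.0085 m and angle between the z axis of tile_3_mid and the z axis of rest_3, either way round below 0.1 rad and angle between the x axis of tile_3_mid and the x axis of rest_3, either way round below 0.17 rad))), for 0.2 s.
2. the cover is lifted right up (value of joint cover above 1.2 rad), for 0.1 s.
3. the toggle is flipped fully on with the cover up (value of joint toggle above 0.65 rad and value of joint cover above 0.8 rad), for 0.2 s.
At the end, for the whole second after the job is handed in: Each tile lies still on its own rest: centre within 13 mm along and 10 mm across the rest's origin, flat on the face (0.1 rad), lengthwise within 0.17 rad. Toggle on (over 0.65 rad), cover shut (under 0.08 rad) (all of step 1 and value of joint cover below 0.08 rad and value of joint toggle above 0.65 rad and velocity of joint cover between -0.05 and 0.05 rad/s); the robot touches nothing.
Of tile_1, tile_2, tile_3 only 2 to 3 are there at a start; the rules pass over those that are not, and their reading is None.
At some moment in a run one of switch_box may be knocked a few centimetres aside while the robot is not near it.
Once in a run the grip may slacken for a moment while it holds something.
It also fails if it takes over 210 s, if anything falls off the work surface, if the arm or the gripper's body presses on something with over 40 N, if the wrist force passes 120 N, or if a joint passes its speed limit or range.

## Working session

There is one attempt and no reset: what is moved stays moved. The work goes in short steps, Python scripts to look and compute and a tool call to move; the robot and the scene stay as the last step left them, time stands still between calls to the robot, and variables do not carry over. Pictures are saved under pics/ and viewed, at most 14 in all, crops included, and the job is handed in when it is done.

Besides the shell and the picture viewer there is one more tool, called after "Call:" by a JSON object that holds its "method" and its "body", one argument or row to a line. jog_arm: Moves the arm, as the interface text tells. Its arguments: {"type":"object","properties":{"moves":{"type":"array"},"grip_force":{"type":"number"}},"required":["moves"]}

```bash
ls; mkdir -p pics
cat > h.py <<'E'
import numpy as np, cv2
from rig import ctrl
from scipy.spatial.transform import Rotation as R
def shot(cam):
    cal=ctrl.get_calibration(cam); im,d=ctrl.get_image(cam); return im,d,cal
def cloud(d,cal):
    K=np.array(cal['mtx']);v,u=np.mgrid[0:480,0:640]
    p=np.stack([(u-K[0,2])/K[0,0]*d,(v-K[1,2])/K[1,1]*d,d],-1)
    P=p@np.array(cal['rotation']).T+np.array(cal['origin']); P[d==0]=np.nan
    return P
E
python3 - <<'E'
from h import *
print(ctrl.get_obs())
for c in ['top','side']:
    im,d,cal=shot(c); cv2.imwrite(f'pics/{c}0.png',im); np.savez(f'pics/{c}0.npz',im=im,d=d,**{k:np.array(v) for k,v in cal.items()})
    print(c,cal['origin'],np.array(cal['rotation']).round(3).tolist(),np.array(cal['mtx']).tolist())
    P=cloud(d,cal)
    for n in ['store','easel','rest_1','tile_1_mid','switch_box','cover','cover_tab','toggle_tip']:
        for r in ctrl.trace(n,c):
            x,y=map(int,r['xy']);m=r['region']; print(n,round(r['score'],2),x,y,m.sum(),np.nanmedian(P[m],0).round(0))
E
```

```text
pics
{'t': 0.0, 'q': array([-7.19413606e+01,  2.75491055e+01,  9.14946587e+01, -7.49920925e-05,
        6.10247762e+01, -2.67012721e+00]), 'joint_vel': array([ 0.00457772, -0.03887589, -0.06374034, -0.09922808,  0.02082114,
       -0.03834715]), 'effort': array([-2.97928724e-03, -9.50654340e+01, -4.30190313e+01, -2.89231702e-04,
        1.19741537e-02,  1.63027948e-05]), 'eef_pos': array([ 229.95990116, -607.5431781 ,  247.67495134]), 'tcp_rot': array([-1.79931531e+02, -3.12750740e-03,  2.07288011e+01]), 'contact_force': array([-0.34012475,  0.65369966,  0.29423287]), 'ft_torque': array([0.01391741, 0.02972994, 0.04587743]), 'grasp_force': 0.0, 'opening': 85.335805424471}
top [ 371.42375967  -51.74693408 1097.9457738 ] [-173.993, 0.992, -91.517] [[529.9959679947873, 0.0, 320.76752813569175], [0.0, 529.9959679947873, 240.60976072645707], [0.0, 0.0, 1.0]]Traceback (most recent call last):
  File "<stdin>", line 6, in <module>
  File "h.py", line 9, in cloud
    P=p@np.array(cal['rotation']).T+np.array(cal['origin']); P[d==0]=np.nan
      ~~~~~~~~~~~~~~~~~~~~~~~~~~~~~^~~~~~~~~~~~~~~~~~~~~~~~
ValueError: operands could not be broadcast together with shapes (480,640) (3,)
```

```bash
cat > h.py <<'E'
import numpy as np, cv2
from rig import ctrl
from scipy.spatial.transform import Rotation as R
def rot(rpy): return R.from_euler('xyz',rpy,degrees=True).as_matrix()
def shot(cam):
    cal=ctrl.get_calibration(cam); im,d=ctrl.get_image(cam); return im,d,cal
def cloud(d,cal):
    K=np.array(cal['mtx']);v,u=np.mgrid[0:480,0:640]
    p=np.stack([(u-K[0,2])/K[0,0]*d,(v-K[1,2])/K[1,1]*d,d],-1)
    P=p@rot(cal['rotation']).T+np.array(cal['origin']); P[d==0]=np.nan
    return P
E
python3 - <<'E'
from h import *
for c in ['top','side']:
    im,d,cal=shot(c); cv2.imwrite(f'pics/{c}0.png',im); np.savez(f'pics/{c}0.npz',im=im,d=d,**{k:np.array(v) for k,v in cal.items()})
    print(c,cal['origin'],cal['rotation'])
    P=cloud(d,cal)
    for n in ['store','easel','rest_1','tile_1_mid','switch_box','cover','cover_tab','toggle_tip']:
        for r in ctrl.trace(n,c):
            x,y=map(int,r['xy']);m=r['region']; print(n,round(r['score'],2),x,y,m.sum(),np.nanmedian(P[m],0).round(0))
E
```

```text
top [ 371.42375967  -51.74693408 1097.9457738 ] [-173.99330517    0.99226516  -91.516767  ]
store 0.62 360 204 7631 [ 551. -121.   52.]
easel 0.59 218 219 6804 [536. 170.  13.]
easel 0.56 252 215 981 [537.  91.  70.]
rest_1 0.89 255 215 903 [534.  91.  70.]
rest_1 0.82 169 215 983 [536. 259.  71.]
rest_1 0.56 210 217 1024 [535. 175.  69.]
tile_1_mid 0.87 327 225 1216 [508. -50.  58.]
switch_box 0.9 467 260 2431 [ 433. -316.   76.]
cover 0.79 469 257 1315 [ 433. -322.   92.]
cover 0.58 400 228 1292 [ 504. -193.   58.]
toggle_tip 0.31 217 217 6758 [536. 169.  13.]
side [  271.01127055 -1258.90402953   706.36718364] [-116.73419548   -0.6251983    -7.77352844]
store 0.96 375 280 4166 [ 545. -160.   51.]
store 0.69 334 336 3138 [ 428. -356.   52.]
easel 0.96 347 227 2419 [536. 159.  39.]
rest_1 0.75 349 227 347 [532.  84.  68.]
rest_1 0.7 339 200 275 [531. 252.  70.]
rest_1 0.69 349 211 334 [537. 169.  68.]
tile_1_mid 0.74 350 254 502 [505. -53.  58.]
tile_1_mid 0.44 339 195 304 [535. 252.  70.]
tile_1_mid 0.18 339 319 1465 [ 428. -346.   88.]
switch_box 0.89 336 332 3144 [ 428. -356.   52.]
cover 0.82 337 318 1471 [ 428. -346.   88.]
cover_tab 0.82 335 319 1469 [ 427. -345.   88.]
```

View pics/top0.png

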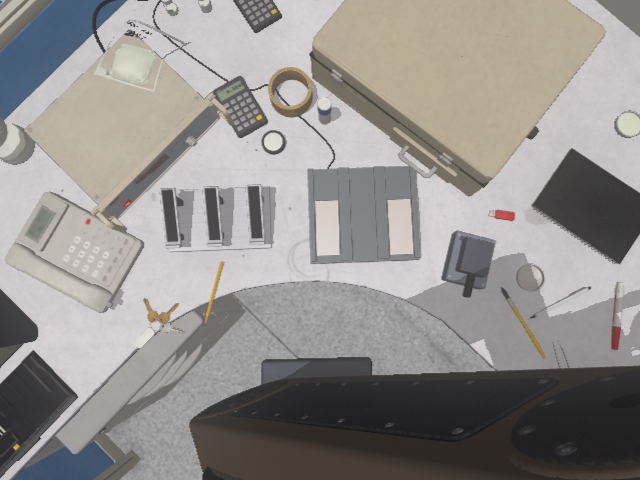

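View pics/side0.png

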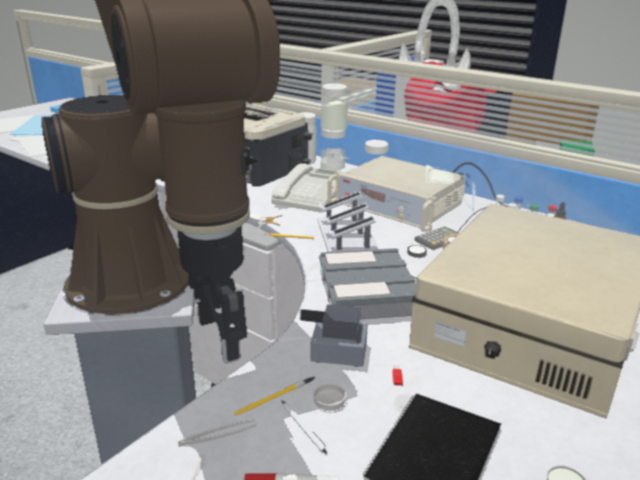

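Run:
```python
from h import *
z=np.load('pics/top0.npz'); im,d=z['im'],z['d']; P=cloud(d,dict(mtx=z['mtx'],origin=z['origin'],rotation=z['rotation']))
g=im.mean(-1)
def rect(m,n,pct=None):
    m=cv2.morphologyEx(m.astype(np.uint8),cv2.MORPH_OPEN,np.ones((3,3)))
    k,l,s,_=cv2.connectedComponentsWithStats(m)
    if k<2: print(n,'none');return
    for i in range(1,k):
        if s[i,4]<150: continue
        q=P[l==i]; r=cv2.minAreaRect(q[:,:2].astype(np.float32)); print(n,s[i,4],np.round(r[0],1),np.round(r[1],1),round(r[2],2),'z',np.nanpercentile(q[:,2],[5,50,95]).round(1))
X,Y,Z=P[...,0],P[...,1],P[...,2]
A=(X>380)&(X<700)
rect(A&(Y<5)&(Y>-240)&(Z>40)&(Z<70),'store')
rect(A&(Y<5)&(Y>-240)&(Z>40)&(Z<70)&(g>170),'tile')
rect((X>440)&(X<620)&(Y<310)&(Y>40)&(Z>5)&(Z<20),'plate')
rect((X>440)&(X<620)&(Y<310)&(Y>40)&(Z>42)&(Z<110),'rest')
B=(X>330)&(X<520)&(Y<-240)&(Y>-400)
rect(B&(Z>35)&(Z<65),'box'); rect(B&(Z>70),'cover')
m=(X>440)&(X<620)&(Y<310)&(Y>40)&(Z>42)&(Z<110)
for y in (91,175,259):
    s=m&(abs(Y-y)<20); c=np.polyfit(X[s],Z[s],1); print(y,c, 'x at face z=72',(72-c[1])/c[0])
print('desk z',np.nanmedian(Z[(X>400)&(X<440)&(Y>-100)&(Y<0)]))
```

```text
store 10562 [ 565.6 -126.8] [253.4 227.7] 0.49 z [47.8 55.3 60.6]
tile 1239 [ 505.4 -193.6] [108.5  45.2] 1.07 z [55.  58.2 61.3]
tile 1229 [507.7 -49.6] [110.   44.8] 0.1 z [55.1 58.1 61.3]
plate 3753 [538.9 175.5] [130.2 214.3] 0.65 z [ 6.9 10.3 13.6]
rest 938 [535.5  91.3] [115.7  30.3] 0.68 z [54.1 70.8 88.8]
rest 958 [534.3 175.5] [115.5  31. ] 0.71 z [53.7 70.7 89.1]
rest 972 [533.1 259.1] [114.6  31.9] 1.26 z [53.4 70.8 89.1]
box 754 [ 437.4 -328.4] [ 78.7 100.7] 73.05 z [41.9 49.8 54.9]
cover 1250 [ 418.1 -324.4] [ 53.4 111.6] 73.37 z [78.8 91.9 95.2]
91 [   0.33934477 -110.73491803] x at face z=72 538.4933944726471
175 [   0.33119238 -106.3195498 ] x at face z=72 538.4168300071523
259 [   0.32339882 -102.05062675] x at face z=72 538.1919068773254
desk z -0.12142890304619414
```

Run:
```python
from h import *
z=np.load('pics/top0.npz'); im,d=z['im'],z['d']; P=cloud(d,dict(mtx=z['mtx'],origin=z['origin'],rotation=z['rotation']))
X,Y,Z=P[...,0],P[...,1],P[...,2]
fx=[];fy=[]
for y in np.arange(-220,-20,8):
    s=(abs(Y-y)<4)&(X>420)&(X<500)&(Z>30)&(Z<70); fx.append(np.nanpercentile(X[s],1)); fy.append(y)
c=np.polyfit(fy,fx,1); print('front x',np.round(fx,0),'at y-50',np.polyval(c,-50),'-194',np.polyval(c,-194),'yaw',-np.degrees(c[0]))
for y in np.arange(-420,0,30):
    s=(abs(Y-y)<15)&(X>480)&(Z>75)
    if s.sum(): print(y,'tall from x',np.nanpercentile(X[s],1).round(),'z',np.nanpercentile(Z[s],[5,95]).round())
s=(X>455)&(X<640)&(Z>40)&(Z<70)&(Y<0)&(Y>-260); print('y ext',np.nanpercentile(Y[s],[.5,99.5]))
```

```text
front x [440. 441. 441. 440. 440. 440. 440. 440. 440. 440. 439. 439. 439. 439.
 440. 440. 440. 439. 439. 439. 439. 439. 439. 439. 438.] at y-50 438.9064006041198 -194 440.0667111959643 yaw 0.4616729155348306
-420 tall from x 655.0 z [167. 173.]
-390 tall from x 619.0 z [167. 173.]
-360 tall from x 580.0 z [167. 173.]
-330 tall from x 572.0 z [124. 173.]
-300 tall from x 594.0 z [112. 173.]
-270 tall from x 614.0 z [107. 173.]
-240 tall from x 641.0 z [ 96. 173.]
-210 tall from x 666.0 z [ 93. 173.]
-180 tall from x 690.0 z [ 99. 173.]
-150 tall from x 719.0 z [103. 173.]
-120 tall from x 744.0 z [112. 173.]
-90 tall from x 768.0 z [108. 173.]
-60 tall from x 736.0 z [ 86. 172.]
-30 tall from x 739.0 z [ 82. 171.]
y ext [-253.22017137  -14.27203655]
```

Call:
{"method": "jog_arm", "body": {
  "moves": [
    [255,[0,0,0],6.8],
    [255,[0,0,0],6.8],
    [255,[0,0,0],6.6],
    [255,[0.0222,-0.0348,0],0],
    [255,[0.0222,-0.0348,0],0],
    [255,[0.0222,-0.0348,0],0],
    [255,[0.0222,-0.0348,0],0],
    [255,[0.0222,-0.0348,0],0]
  ],
  "grip_force": 40
}}

```text
t: 1.62
eef_pos: [340.0, -431.2, 248.4]
tcp_rot: [180.0, -0.0, 0.5]
contact_force: [1.1, -0.2, 0.5]
opening: -0.3
grasp_force: 0.0
```

Call:
{"method": "jog_arm", "body": {
  "moves": [
    [255,[0.0222,-0.0348,0],0],
    [255,[0.0222,-0.0348,0],0],
    [255,[0.0222,-0.0348,0],0],
    [255,[0.0222,-0.0348,0],0],
    [255,[0.0222,-0.0348,0],0],
    [255,[0.0222,-0.0348,0],0],
    [255,[0.0222,-0.0348,0],0],
    [255,[0.0222,-0.0348,0],0]
  ]
}}

```text
t: 2.28
eef_pos: [515.3, -150.9, 248.6]
tcp_rot: [180.0, -0.0, 0.5]
contact_force: [1.0, -0.6, -0.2]
opening: 0.3
grasp_force: 0.0
```

Call:
{"method": "jog_arm", "body": {
  "moves": [
    [255,[0.0222,-0.0348,0],0],
    [255,[0.0222,-0.0348,0],0],
    [255,[0.0,0,0.03],0],
    [255,[0,0,0.03],0],
    [255,[0,0,0.03],0],
    [255,[0,0,0],0],
    [255,[0,0,0],0],
    [255,[0,0,0],0]
  ]
}}

```text
t: 2.95
eef_pos: [558.9, -83.2, 159.6]
tcp_rot: [180.0, -0.1, 0.5]
contact_force: [0.2, 0.0, 0.4]
opening: -0.1
grasp_force: 0.0
```

Call:
{"method": "jog_arm", "body": {
  "moves": [
    [255,[0.025,-0.0335,0],0],
    [255,[0,0,0],0],
    [255,[0.0,0,0.03],0],
    [255,[0,0,0.025],0],
    [255,[0,0,0.01],0],
    [255,[0,0,0.01],0],
    [255,[0,0,0.005],0],
    [255,[0,0,0],0]
  ]
}}

```text
t: 3.62
eef_pos: [583.1, -49.5, 78.5]
tcp_rot: [180.0, -0.0, 0.5]
contact_force: [-1.0, 0.8, -0.2]
opening: -0.1
grasp_force: 0.0
```

Call:
{"method": "jog_arm", "body": {
  "moves": [
    [255,[0,0,0.005],0],
    [255,[0,0,0.004],0],
    [255,[0.0,0,0],0],
    [255,[0,0,0],0],
    [255,[0,0,0.0],0],
    [255,[0,0,0.0],0],
    [255,[0,0,0.0],0],
    [255,[0,0,0],0]
  ]
}}

```text
t: 4.28
eef_pos: [582.9, -49.2, 69.4]
tcp_rot: [180.0, -0.0, 0.5]
contact_force: [-0.3, -0.2, 0.3]
opening: 0.5
grasp_force: 0.0
```

Call:
{"method": "jog_arm", "body": {
  "moves": [
    [255,[-0.005,0,0],0],
    [255,[-0.005,0,0],0],
    [255,[-0.005,0,0],0],
    [255,[-0.005,0,0],0],
    [255,[-0.005,0,0],0],
    [255,[-0.005,0,0],0],
    [255,[-0.005,0,0],0],
    [255,[-0.005,0,0],0]
  ]
}}

```text
t: 4.95
eef_pos: [542.3, -49.6, 69.3]
tcp_rot: [-180.0, 0.0, 0.5]
contact_force: [0.5, 1.0, 0.3]
opening: -0.1
grasp_force: 0.2
```

Call:
{"method": "jog_arm", "body": {
  "moves": [
    [255,[-0.005,0,0],0],
    [255,[-0.005,0,0],0],
    [255,[-0.004,0,0],0],
    [255,[-0.003,0,0],0],
    [255,[-0.002,0,0],0],
    [255,[-0.001,0,0],0],
    [255,[0,0,0],0],
    [255,[0,0,0],0]
  ]
}}

```text
t: 5.62
eef_pos: [523.0, -49.8, 69.3]
tcp_rot: [180.0, -0.0, 0.5]
contact_force: [0.6, 0.4, 1.1]
opening: 0.0
grasp_force: 0.0
```

Call:
{"method": "jog_arm", "body": {
  "moves": [
    [255,[0.005,0,0],0],
    [255,[0,0,-0.04],0],
    [255,[0,0,-0.04],0],
    [255,[-0.015,0.0,-0.02],0],
    [255,[-0.04,0,0],0],
    [255,[-0.04,0,0],0],
    [255,[0,0,0],0],
    [255,[0,0,0],0]
  ]
}}

```text
t: 6.28
eef_pos: [431.3, -50.5, 169.6]
tcp_rot: [-180.0, 0.0, 0.5]
contact_force: [0.6, 0.2, 0.1]
opening: -0.2
grasp_force: 0.0
```

Run:
```python
from h import *
o=ctrl.get_obs(); print(o['eef_pos'],o['tcp_rot'])
for c in ['wrist','top']:
    im,d,cal=shot(c); cv2.imwrite(f'pics/{c}1.png',im); P=cloud(d,cal); X,Y,Z=np.moveaxis(P,-1,0)
    for r in ctrl.trace('tile_1_mid',c):
        m=r['region'].astype(np.uint8); m=cv2.erode(m,np.ones((3,3)))>0; q=P[m];q=q[np.isfinite(q[:,0])]
        rr=cv2.minAreaRect(q[:,:2].astype(np.float32)); print(c,r['score'],r['xy'],np.round(rr[0],1),np.round(rr[1],1),round(rr[2],1),np.median(q[:,2]))
```

```text
[431.28403717 -50.51583532 169.62212806] [-1.79994138e+02  3.45303289e-02  5.06999993e-01]
wrist 0.67 [324.3, 196.3] [457.2 -50.6] [108.6  45. ] 0.5 58.38317267721271
wrist 0.53 [627.9, 239.7] [ 435.8 -288.7] [ 5.  70.2] 75.4 22.459672575976867
wrist 0.32 [6.6, 155.7] [488.  160.3] [18.6  3.8] 1.1 50.764711833588336
```

Call:
{"method": "jog_arm", "body": {
  "moves": [
    [0,[-0.005,0,0],0],
    [0,[0,0,0],0],
    [0,[0,0,0],0],
    [0,[0,0,0.035],0],
    [0,[0,0,0.035],0],
    [0,[0,0,0.03],0],
    [0,[0,0,0.01],0],
    [0,[0,0,0.0075],0]
  ],
  "grip_force": 50
}}

```text
t: 7.15
eef_pos: [427.0, -50.5, 50.0]
tcp_rot: [-180.0, 0.2, 0.5]
contact_force: [-0.2, -0.1, 0.2]
opening: 85.3
grasp_force: 0.0
```

Call:
{"method": "jog_arm", "body": {
  "moves": [
    [255,[0,0,0],0],
    [255,[0,0,0],0],
    [255,[0,0,0],0],
    [255,[0,0,0],0],
    [255,[0,0,0],0],
    [255,[0,0,0],0],
    [255,[0,0,0],0],
    [255,[0,0,0],0]
  ]
}}

```text
t: 7.82
eef_pos: [427.7, -50.6, 52.7]
tcp_rot: [180.0, -0.0, 0.5]
contact_force: [-5.1, -0.2, 3.3]
opening: 44.7
grasp_force: 53.1
```

Call:
{"method": "jog_arm", "body": {
  "moves": [
    [255,[0,0,-0.005],0],
    [255,[0,0,-0.01],0],
    [255,[0,0,-0.02],0],
    [255,[0,0,-0.02],0],
    [255,[0,0,-0.02],0],
    [255,[0,0,-0.0125],0],
    [255,[0,0,0],0],
    [255,[0,0,0],0]
  ]
}}

```text
t: 8.48
eef_pos: [428.9, -50.9, 140.6]
tcp_rot: [180.0, -0.2, 0.5]
contact_force: [-0.1, -0.6, -1.5]
opening: 44.7
grasp_force: 51.7
```

Call:
{"method": "jog_arm", "body": {
  "moves": [
    [255,[0.004,-0.01,0],0],
    [255,[0.0053,-0.0193,0],0],
    [255,[0.0053,-0.0193,0],0],
    [255,[0.0053,-0.0193,0],0],
    [255,[0.0053,-0.0193,0],0],
    [255,[0.0053,-0.0193,0],0],
    [255,[0.0053,-0.0193,0],0],
    [255,[0.0053,-0.0193,0],0]
  ]
}}

```text
t: 9.15
eef_pos: [467.4, 96.4, 138.4]
tcp_rot: [180.0, 0.1, 0.5]
contact_force: [-0.3, -0.5, -0.6]
opening: 45.0
grasp_force: 51.6
```

Call:
{"method": "jog_arm", "body": {
  "moves": [
    [255,[0.0053,-0.0193,0],0],
    [255,[0.0053,-0.0193,0],0],
    [255,[0.0053,-0.0193,0],0],
    [255,[0.0053,-0.0193,0],0],
    [255,[0.0053,-0.0193,0],0],
    [255,[0.0053,-0.0193,0],0],
    [255,[0.0053,-0.0193,0],0],
    [255,[0.004,-0.02,0],0]
  ]
}}

```text
t: 9.82
eef_pos: [506.9, 251.9, 138.1]
tcp_rot: [180.0, 0.1, 0.5]
contact_force: [0.6, -0.4, -0.7]
opening: 44.5
grasp_force: 51.6
```

```bash
cat > wt.py <<'E'
from h import *
import sys
o=ctrl.get_obs(); print(o['eef_pos'],o['tcp_rot'],o['opening'],o['grasp_force'])
im,d,cal=shot('wrist'); cv2.imwrite('pics/%s.png'%sys.argv[1],im); P=cloud(d,cal)
for r in ctrl.trace('tile_1_mid','wrist'):
    m=cv2.erode(r['region'].astype(np.uint8),np.ones((3,3)))>0; q=P[m];q=q[np.isfinite(q[:,0])]
    if len(q)<50: continue
    rr=cv2.minAreaRect(q[:,:2].astype(np.float32)); c=np.linalg.lstsq(np.c_[q[:,:2],np.ones(len(q))],q[:,2],rcond=None)[0]
    print(round(r['score'],2),r['xy'],len(q),'ctr',np.round(rr[0],1),np.round(rr[1],1),round(rr[2],1),'z',np.median(q[:,2]).round(1),'slope',c[:2].round(3), 'mean',q.mean(0).round(1))
E
python3 wt.py w2
```

```text
[506.93175959 251.87147713 138.13795706] [1.79973446e+02 7.44937998e-02 5.31985628e-01] 44.48402540539131 51.61866545677185
0.79 [325.5, 232.3] 37506 ctr [535.8 251.9] [109.9  46. ] 0.5 z 143.5 slope [-0.003 -0.002] mean [542.9 252.  143.5]
```

View pics/w2.png

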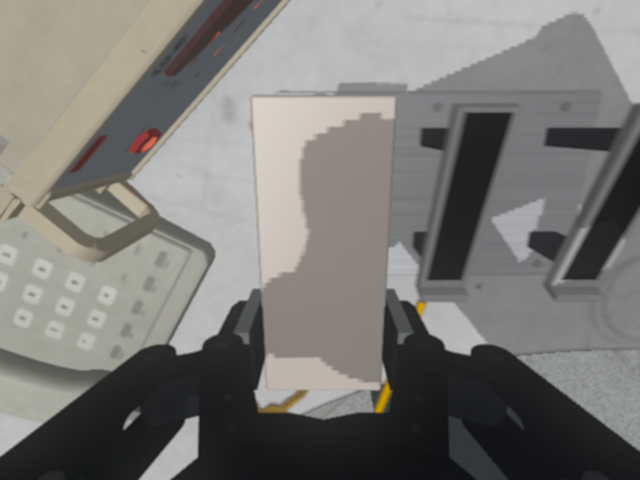

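Call:
{"method": "jog_arm", "body": {
  "moves": [
    [255,[0.0035,-0.0074,0],-0.3],
    [255,[0,0,0.01],0],
    [255,[0,0,0.01],0],
    [255,[0,0,0.01],0],
    [255,[0,0,0.005],0],
    [255,[0,0,0.003],0],
    [255,[0,0,0],0],
    [255,[0,0,0],0]
  ]
}}

```text
t: 10.58
eef_pos: [510.7, 257.5, 101.2]
tcp_rot: [180.0, 0.0, 0.8]
contact_force: [-0.2, 0.1, -0.4]
opening: 44.7
grasp_force: 51.6
```

Call:
{"method": "jog_arm", "body": {
  "moves": [
    [255,[0,0,0],0],
    [255,[0,0,0.002],0],
    [255,[0,0,0.002],0],
    [255,[0,0,0.002],0],
    [255,[0,0,0.002],0],
    [255,[0,0,0.002],0],
    [255,[0,0,0.002],0],
    [255,[0,0,0],0]
  ],
  "grip_force": 22
}}

```text
t: 11.25
eef_pos: [510.7, 257.7, 89.1]
tcp_rot: [180.0, 0.0, 0.8]
contact_force: [-1.3, -0.8, 4.3]
opening: 44.7
grasp_force: 52.2
```

```bash
python3 wt.py w3
```

```text
[510.65802649 257.73117922  89.07184037] [1.79998304e+02 5.63762828e-03 8.34263673e-01] 44.6525016912206 52.18344748020172
0.92 [324.0, 229.9] 37965 ctr [539.5 258. ] [109.7  45.8] 0.9 z 96.7 slope [ 0.053 -0.   ] mean [547.8 258.1  96.6]
```

Call:
{"method": "jog_arm", "body": {
  "moves": [
    [250,[0,-0.001,0.002],0],
    [250,[0,0,0.002],0],
    [250,[0,0,0.002],0],
    [250,[0,0,0.002],0],
    [250,[0,0,0.002],0],
    [250,[0,0,0.002],0],
    [250,[0,0,0.002],0],
    [250,[0,0,0.002],0]
  ],
  "grip_force": 22
}}

```text
t: 12.02
eef_pos: [510.8, 258.7, 73.1]
tcp_rot: [-180.0, -0.0, 0.8]
contact_force: [0.5, 0.9, 3.1]
opening: 45.2
grasp_force: 28.9
```

Call:
{"method": "jog_arm", "body": {
  "moves": [
    [250,[0,0,0.002],0],
    [250,[0,0,0.002],0],
    [250,[0,0,0.002],0],
    [250,[0,0,0.001],0],
    [250,[0,0,0],0],
    [250,[0,0,0],0],
    [250,[0,0,0],0],
    [250,[0,0,0],0]
  ]
}}

```text
t: 12.68
eef_pos: [510.4, 258.7, 66.2]
tcp_rot: [180.0, 0.0, 0.8]
contact_force: [-0.9, 0.3, 1.3]
opening: 45.1
grasp_force: 29.1
```

```bash
python3 wt.py w4
```

```text
[510.44687988 258.66118056  66.24853375] [1.79992799e+02 2.71479065e-02 8.27783382e-01] 45.08358402274058 29.14210081100464
0.92 [323.6, 217.7] 40205 ctr [539.  259.1] [104.8  45.8] 0.7 z 89.1 slope [0.342 0.004] mean [553.3 259.2  86.9]
```

Call:
{"method": "jog_arm", "body": {
  "moves": [
    [250,[-0.002,0,0.0005],0],
    [250,[0,0,0.001],0],
    [250,[0,0,0],0],
    [60,[0,0,0],0],
    [60,[0,0,0],0],
    [60,[0,0,0],0],
    [60,[0,0,0],0],
    [60,[0,0,0],0]
  ]
}}

```text
t: 13.45
eef_pos: [508.7, 258.7, 64.8]
tcp_rot: [-180.0, 0.0, 0.8]
contact_force: [-0.0, -0.0, -0.4]
opening: 65.0
grasp_force: 0.0
```

Call:
{"method": "jog_arm", "body": {
  "moves": [
    [60,[0,0,-0.01],0],
    [60,[0,0,-0.02],0],
    [60,[0,0,-0.03],0],
    [60,[0,0,-0.03],0],
    [60,[0,0,0],0],
    [60,[0,0,0],0],
    [60,[0,0,0],0],
    [60,[0,0,0],0]
  ]
}}

```text
t: 14.12
eef_pos: [508.2, 258.4, 154.3]
tcp_rot: [180.0, 0.1, 0.8]
contact_force: [-0.2, -0.1, -0.1]
opening: 65.3
grasp_force: 0.0
```

```bash
python3 wt.py w5
```

```text
[508.16855033 258.42608442 154.29761804] [1.79974357e+02 6.22219763e-02 8.26678314e-01] 65.33663472234993 0.0
0.76 [325.8, 191.3] 13833 ctr [537.  263.8] [104.6  54.9] 0.8 z 84.9 slope [0.363 0.002] mean [545.5 259.   83.4]
```

View pics/w5.png

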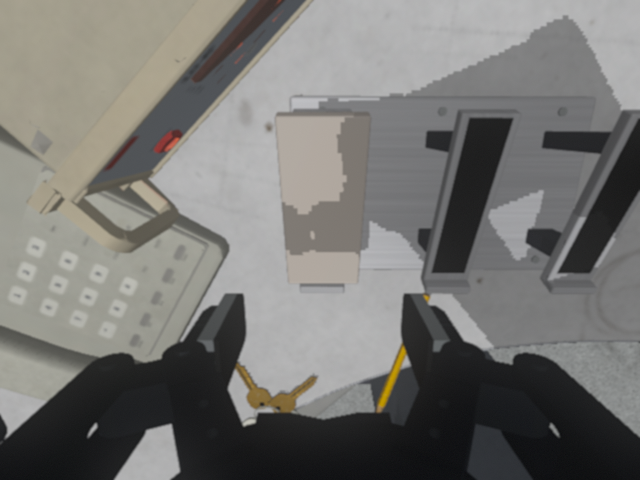

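Call:
{"method": "jog_arm", "body": {
  "moves": [
    [255,[0.0044,0.0283,0],0.3],
    [255,[0.0044,0.0283,0],0],
    [255,[0.0044,0.0283,0],0],
    [255,[0.0044,0.0283,0],0],
    [255,[0.0044,0.0283,0],0],
    [255,[0.0044,0.0283,0],0],
    [255,[0.0044,0.0283,0],0],
    [255,[0.0044,0.0283,0],0]
  ],
  "grip_force": 50
}}

```text
t: 14.88
eef_pos: [545.7, 31.2, 154.1]
tcp_rot: [-180.0, 0.1, 0.5]
contact_force: [2.4, -0.1, 0.6]
opening: 0.1
grasp_force: 0.0
```

Call:
{"method": "jog_arm", "body": {
  "moves": [
    [255,[0.0044,0.0283,0],0],
    [255,[0.0044,0.0283,0],0],
    [255,[0.0044,0.0283,0],0],
    [255,[0.0044,0.0283,0],0],
    [255,[0.0044,0.0283,0],0],
    [255,[0.0044,0.0283,0],0],
    [255,[0.0044,0.0283,0],0],
    [255,[0.0044,0.0283,0],0]
  ]
}}

```text
t: 15.55
eef_pos: [583.0, -194.8, 153.9]
tcp_rot: [-180.0, 0.1, 0.5]
contact_force: [-0.1, 0.2, 0.2]
opening: 0.1
grasp_force: 0.0
```

Call:
{"method": "jog_arm", "body": {
  "moves": [
    [255,[0,0,0],0],
    [255,[0,0,0],0],
    [255,[0,0,0.02],0],
    [255,[0,0,0.02],0],
    [255,[0,0,0],0],
    [255,[0,0,0],0],
    [255,[0,0,0],0],
    [255,[0,0,0],0]
  ]
}}

```text
t: 16.22
eef_pos: [584.0, -193.2, 115.9]
tcp_rot: [180.0, -0.1, 0.6]
contact_force: [0.7, 0.8, 0.5]
opening: -0.1
grasp_force: 0.0
```

```bash
python3 wt.py w6
```

```text
[ 584.01238871 -193.18192607  115.85825173] [ 1.79975385e+02 -6.28967643e-02  5.61152396e-01] -0.053726092281191414 0.0
```

Call:
{"method": "jog_arm", "body": {
  "moves": [
    [255,[0,0,0.02],0],
    [255,[0,0,0.01],0],
    [255,[0,0,0.007],0],
    [255,[0,0,0.005],0],
    [255,[0,0,0.003],0],
    [255,[0,0,0.001],0],
    [255,[0,0,0],0],
    [255,[0,0,0],0]
  ]
}}

```text
t: 16.98
eef_pos: [583.7, -193.5, 69.2]
tcp_rot: [180.0, -0.0, 0.5]
contact_force: [-0.9, 0.5, -0.1]
opening: -0.1
grasp_force: 0.0
```

Call:
{"method": "jog_arm", "body": {
  "moves": [
    [255,[-0.005,0,0],0],
    [255,[-0.005,0,0],0],
    [255,[-0.005,0,0],0],
    [255,[-0.005,0,0],0],
    [255,[-0.005,0,0],0],
    [255,[-0.005,0,0],0],
    [255,[-0.005,0,0],0],
    [255,[-0.005,0,0],0]
  ]
}}

```text
t: 17.65
eef_pos: [542.9, -193.8, 68.8]
tcp_rot: [180.0, -0.0, 0.5]
contact_force: [1.3, 0.8, 0.7]
opening: -0.1
grasp_force: 0.5
```

Call:
{"method": "jog_arm", "body": {
  "moves": [
    [255,[-0.005,0,0],0],
    [255,[-0.005,0,0],0],
    [255,[-0.005,0,0],0],
    [255,[-0.003,0,0],0],
    [255,[-0.002,0,0],0],
    [255,[-0.001,0,0],0],
    [255,[0,0,0],0],
    [255,[0,0,0],0]
  ]
}}

```text
t: 18.32
eef_pos: [522.5, -194.0, 68.8]
tcp_rot: [-180.0, 0.0, 0.5]
contact_force: [0.2, -0.5, 0.3]
opening: 0.5
grasp_force: 0.0
```

Call:
{"method": "jog_arm", "body": {
  "moves": [
    [255,[0.005,0,0],0],
    [255,[0,0,-0.04],0],
    [255,[0,0,-0.04],0],
    [255,[-0.015,0.0,-0.02],0],
    [255,[-0.04,0,0],0],
    [255,[-0.04,0,0],0],
    [255,[0,0,0],0],
    [255,[0,0,0],0]
  ]
}}

```text
t: 18.98
eef_pos: [431.1, -194.7, 169.2]
tcp_rot: [-180.0, 0.0, 0.5]
contact_force: [1.0, -0.2, 0.4]
opening: -0.0
grasp_force: 0.0
```

```bash
python3 wt.py w7
```

```text
[ 431.11915513 -194.67053029  169.15541857] [-1.79988210e+02  2.07320206e-02  4.62677146e-01] -0.0024588555812153526 0.0
```

Run:
```python
from h import *
for c in ['wrist','top']:
    im,d,cal=shot(c); P=cloud(d,cal); X,Y,Z=np.moveaxis(P,-1,0)
    m=(X>370)&(X<660)&(Y<-150)&(Y>-240)&(Z>52)&(Z<66)&(im.mean(-1)>(150))
    m=cv2.morphologyEx(m.astype(np.uint8),cv2.MORPH_OPEN,np.ones((3,3)))
    k,l,s,_=cv2.connectedComponentsWithStats(m)
    for i in range(1,k):
        if s[i,4]>200: r=cv2.minAreaRect(P[l==i][:,:2].astype(np.float32)); print(c,s[i,4],r,np.median(Z[l==i]))
    cv2.imwrite(f'pics/{c}8.png',im)
```

```text
wrist 11043 ((455.9656677246094, -193.6588134765625), (110.22393035888672, 46.324283599853516), 0.6833049654960632) 58.352400933849935
wrist 599 ((459.17181396484375, -157.7693328857422), (27.29208755493164, 15.55428409576416), 0.632164478302002) 57.33218315310094
```

View pics/wrist8.png

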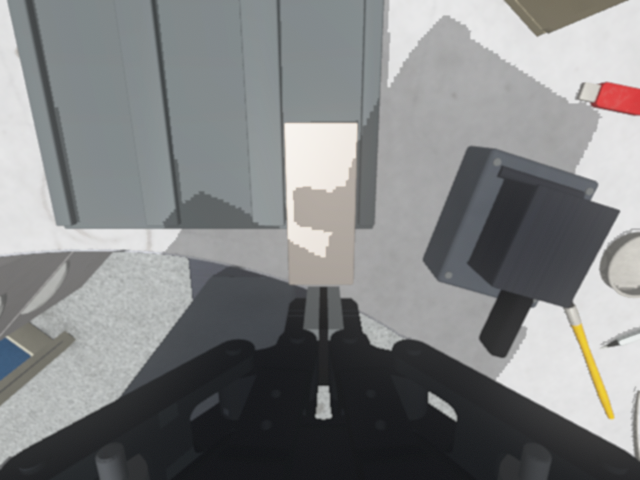

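Call:
{"method": "jog_arm", "body": {
  "moves": [
    [0,[-0.005,-0.001,0],0],
    [0,[0,0,0],0],
    [0,[0,0,0],0],
    [0,[0,0,0.035],0],
    [0,[0,0,0.035],0],
    [0,[0,0,0.03],0],
    [0,[0,0,0.01],0],
    [0,[0,0,0.0068],0]
  ]
}}

```text
t: 19.85
eef_pos: [426.7, -193.4, 50.6]
tcp_rot: [-179.9, 0.1, 0.5]
contact_force: [0.1, -0.7, 0.1]
opening: 85.4
grasp_force: 0.0
```

Call:
{"method": "jog_arm", "body": {
  "moves": [
    [255,[0,0,0],0],
    [255,[0,0,0],0],
    [255,[0,0,0],0],
    [255,[0,0,0],0],
    [255,[0,0,0],0],
    [255,[0,0,0],0],
    [255,[0,0,0],0],
    [255,[0,0,0],0]
  ]
}}

```text
t: 20.52
eef_pos: [428.3, -194.3, 53.4]
tcp_rot: [179.9, -0.1, 0.5]
contact_force: [-0.8, 0.8, 9.1]
opening: 45.2
grasp_force: 49.6
```

Call:
{"method": "jog_arm", "body": {
  "moves": [
    [255,[0,0,-0.005],0],
    [255,[0,0,-0.01],0],
    [255,[0,0,-0.02],0],
    [255,[0,0,-0.02],0],
    [255,[0,0,-0.02],0],
    [255,[0,0,-0.0125],0],
    [255,[0,0,0],0],
    [255,[0,0,0],0]
  ]
}}

```text
t: 21.18
eef_pos: [428.0, -194.1, 140.9]
tcp_rot: [179.9, -0.1, 0.5]
contact_force: [-0.1, 1.0, -1.2]
opening: 44.9
grasp_force: 51.4
```

Call:
{"method": "jog_arm", "body": {
  "moves": [
    [255,[0.0054,-0.0178,0],0],
    [255,[0.0054,-0.0178,0],0],
    [255,[0.0054,-0.0178,0],0],
    [255,[0.0054,-0.0178,0],0],
    [255,[0.0054,-0.0178,0],0],
    [255,[0.0054,-0.0178,0],0],
    [255,[0.0054,-0.0178,0],0],
    [255,[0.0054,-0.0178,0],0]
  ]
}}

```text
t: 21.85
eef_pos: [468.9, -50.1, 138.9]
tcp_rot: [-180.0, 0.1, 0.5]
contact_force: [-0.3, -0.1, -1.5]
opening: 44.7
grasp_force: 51.4
```

Call:
{"method": "jog_arm", "body": {
  "moves": [
    [255,[0.0054,-0.0178,0],0],
    [255,[0.0054,-0.0178,0],0],
    [255,[0.0054,-0.0178,0],0],
    [255,[0.0054,-0.0178,0],0],
    [255,[0.0054,-0.0178,0],0],
    [255,[0.0054,-0.0178,0],0],
    [255,[0.0054,-0.0178,0],0],
    [255,[0.0054,-0.0178,0],0]
  ]
}}

```text
t: 22.52
eef_pos: [510.7, 92.6, 138.8]
tcp_rot: [180.0, 0.1, 0.5]
contact_force: [0.6, -0.4, -0.7]
opening: 45.1
grasp_force: 51.4
```

Call:
{"method": "jog_arm", "body": {
  "moves": [
    [255,[0,0,0],-0.3],
    [255,[0,0,0],0],
    [255,[0,0,0.01],0],
    [255,[0,0,0.01],0],
    [255,[0,0,0.01],0],
    [255,[0,0,0.005],0],
    [255,[0,0,0],0],
    [255,[0,0,0],0]
  ]
}}

```text
t: 23.18
eef_pos: [510.8, 91.4, 103.9]
tcp_rot: [180.0, 0.1, 0.8]
contact_force: [0.1, -0.6, -0.4]
opening: 44.7
grasp_force: 51.4
```

```bash
python3 wt.py w9
```

```text
[510.80454328  91.3958988  103.90076696] [1.79991771e+02 7.60967944e-02 8.03236830e-01] 44.65036963198604 51.43073379993439
0.9 [17.0, 295.5] 2620 ctr [507.7 237.5] [22.4 56.2] 66.4 z 67.1 slope [0.334 0.166] mean [505.9 239.8  67.3]
0.75 [325.0, 233.9] 36646 ctr [538.9  91.8] [109.2  45.3] 1.1 z 108.5 slope [-0.001  0.   ] mean [545.8  91.9 108.5]
```

Call:
{"method": "jog_arm", "body": {
  "moves": [
    [255,[0.0015,0,0.003],0],
    [255,[0,0,0.003],0],
    [255,[0,0,0.003],0],
    [255,[0,0,0.002],0],
    [255,[0,0,0.002],0],
    [255,[0,0,0.002],0],
    [255,[0,0,0.002],0],
    [255,[0,0,0],0]
  ]
}}

```text
t: 23.95
eef_pos: [512.7, 91.8, 87.3]
tcp_rot: [-180.0, 0.0, 0.8]
contact_force: [-2.0, 1.1, 4.6]
opening: 44.8
grasp_force: 52.2
```

Call:
{"method": "jog_arm", "body": {
  "moves": [
    [250,[0,0,0.002],0],
    [250,[0,0,0.002],0],
    [250,[0,0,0.002],0],
    [250,[0,0,0.002],0],
    [250,[0,0,0.002],0],
    [250,[0,0,0.002],0],
    [250,[0,0,0.002],0],
    [250,[0,0,0.002],0]
  ],
  "grip_force": 22
}}

```text
t: 24.62
eef_pos: [513.2, 91.8, 71.4]
tcp_rot: [-180.0, -0.1, 0.8]
contact_force: [0.7, 0.2, 5.6]
opening: 44.9
grasp_force: 53.4
```

Call:
{"method": "jog_arm", "body": {
  "moves": [
    [250,[0,0,0.002],0],
    [250,[0,0,0.002],0],
    [250,[0,0,0],0],
    [250,[0,0,0],0],
    [250,[0,0,0],0],
    [250,[0,0,0],0],
    [250,[0,0,0],0],
    [250,[0,0,0],0]
  ]
}}

```text
t: 25.28
eef_pos: [512.8, 91.8, 67.5]
tcp_rot: [-180.0, -0.0, 0.8]
contact_force: [1.0, 0.7, 4.4]
opening: 44.7
grasp_force: 53.6
```

```bash
python3 wt.py w10
```

```text
[512.7599365   91.76085444  67.54545627] [-1.79998706e+02 -9.04312590e-03  8.27698849e-01] 44.747607369845326 53.61634969711304
0.62 [322.6, 378.4] 587 ctr [481.2  90.6] [ 6.3 28.5] 0.5 z 59.1 slope [0.121 0.007] mean [481.8  89.9  59.1]
```

Call:
{"method": "jog_arm", "body": {
  "moves": [
    [250,[0,0,0.001],0],
    [250,[0,0,0.001],0],
    [250,[0,0,0],0],
    [60,[0,0,0],0],
    [60,[0,0,0],0],
    [60,[0,0,0],0],
    [60,[0,0,0],0],
    [60,[0,0,0],0]
  ]
}}

```text
t: 26.05
eef_pos: [512.5, 91.7, 65.3]
tcp_rot: [180.0, 0.0, 0.8]
contact_force: [0.3, 0.4, 0.9]
opening: 65.4
grasp_force: 0.0
```

Call:
{"method": "jog_arm", "body": {
  "moves": [
    [60,[0,0,-0.01],0],
    [60,[0,0,-0.02],0],
    [60,[0,0,-0.03],0],
    [60,[0,0,-0.04],0],
    [60,[0,0,-0.04],0],
    [60,[0,0,-0.04],0],
    [60,[0,0,0],0],
    [60,[0,0,0],0]
  ]
}}

```text
t: 26.72
eef_pos: [513.9, 91.9, 248.6]
tcp_rot: [-180.0, -0.3, 0.8]
contact_force: [0.3, -0.8, -0.7]
opening: 65.6
grasp_force: 0.0
```

```bash
python3 wt.py w11
python3 - <<'E'
from h import *
im,d,cal=shot('top'); cv2.imwrite('pics/top11.png',im); P=cloud(d,cal); X,Y,Z=np.moveaxis(P,-1,0)
for y in (91,259):
    m=(X>470)&(X<610)&(abs(Y-y)<35)&(Z>52)&(Z<115)&(im.mean(-1)>90)
    m=cv2.morphologyEx(m.astype(np.uint8),cv2.MORPH_OPEN,np.ones((3,3)))>0
    q=P[m]; print(y,m.sum(),cv2.minAreaRect(q[:,:2].astype(np.float32)),np.linalg.lstsq(np.c_[q[:,:2],np.ones(len(q))],q[:,2],rcond=None)[0].round(3),q.mean(0))
B=(X>330)&(X<540)&(Y<-230)&(Y>-420)
for n,m in(('box',B&(Z>35)&(Z<65)),('cover',B&(Z>70)&(Z<120))):
    m=cv2.morphologyEx(m.astype(np.uint8),cv2.MORPH_OPEN,np.ones((3,3)))>0
    q=P[m]; print(n,m.sum(),cv2.minAreaRect(q[:,:2].astype(np.float32)))
E
```

```text
[513.87543304  91.90951885 248.60944779] [-179.96877164   -0.29952674    0.83242314] 65.57056563020278 0.0
0.96 [119.7, 181.1] 6945 ctr [537.7 257.1] [103.2  47.5] 2.4 z 83.4 slope [0.363 0.022] mean [543.5 256.5  82.3]
91 120 ((537.3126831054688, 71.33274841308594), (8.12463092803955, 96.58345794677734), 88.35171508789062) [ 3.57000e-01  1.20000e-01 -1.21133e+02] [525.53152743  72.07345818  75.18082673]
259 853 ((511.66217041015625, 258.31317138671875), (70.75482940673828, 48.492149353027344), 0.3333781659603119) [ 3.68000e-01  1.30000e-02 -1.20542e+02] [513.10582408 257.81969571  71.49091964]
box 887 ((437.341552734375, -329.91656494140625), (80.77398681640625, 100.76516723632812), 74.02413177490234)
cover 1243 ((417.9769287109375, -324.5430603027344), (53.253936767578125, 111.45043182373047), 73.60965728759766)
```

View pics/w11.png

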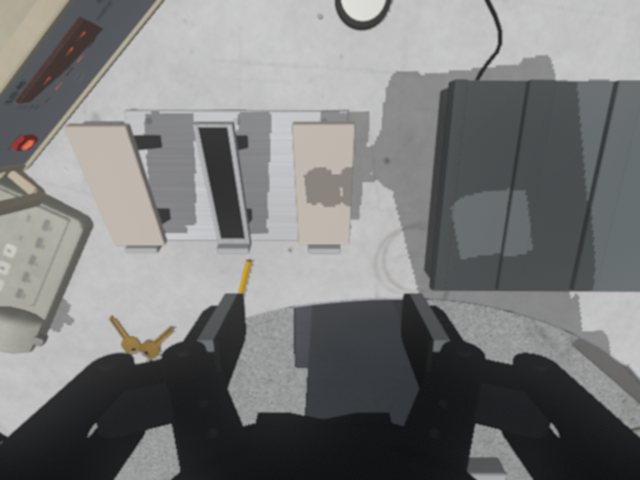

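Call:
{"method": "jog_arm", "body": {
  "moves": [
    [60,[-0.0118,0.0335,0],0],
    [60,[-0.0118,0.0335,0],0],
    [60,[-0.0118,0.0335,0],0],
    [60,[-0.0118,0.0335,0],0],
    [60,[-0.0118,0.0335,0],0],
    [60,[-0.0118,0.0335,0],0],
    [60,[-0.0118,0.0335,0],0],
    [60,[-0.0118,0.0335,0],0]
  ]
}}

```text
t: 27.53
eef_pos: [420.5, -178.7, 244.3]
tcp_rot: [-179.9, 0.1, 0.8]
contact_force: [1.0, 0.5, -1.6]
opening: 65.3
grasp_force: 0.0
```

Call:
{"method": "jog_arm", "body": {
  "moves": [
    [60,[-0.0118,0.0335,0],0],
    [60,[-0.0118,0.0335,0],0],
    [60,[-0.0118,0.0335,0],0],
    [60,[-0.0118,0.0335,0],0],
    [60,[0,0,0.02],5.7],
    [60,[0,0,0.02],5.7],
    [60,[0,0,0.02],5.8],
    [60,[0,0,0],0]
  ]
}}

```text
t: 28.2
eef_pos: [374.6, -310.6, 181.4]
tcp_rot: [-179.8, 0.4, -16.7]
contact_force: [-1.0, 1.2, -0.0]
opening: 65.6
grasp_force: 0.0
```

Call:
{"method": "jog_arm", "body": {
  "moves": [
    [60,[-0.02,0,0],0],
    [60,[-0.02,0,0],0],
    [60,[0,0,0],0],
    [60,[0,0,0],0],
    [60,[0,0,0],0],
    [60,[0,0,0],0],
    [60,[0,0,0],0],
    [60,[0,0,0],0]
  ]
}}

```text
t: 28.87
eef_pos: [339.0, -301.1, 185.6]
tcp_rot: [180.0, -0.0, -16.3]
contact_force: [0.8, -0.3, -0.7]
opening: 65.2
grasp_force: 0.0
```

```bash
cat > bx.py <<'E'
from h import *
import sys
o=ctrl.get_obs(); print(o['eef_pos'],o['tcp_rot'])
for c in sys.argv[2:]:
    im,d,cal=shot(c); cv2.imwrite('pics/%s_%s.png'%(c,sys.argv[1]),im); P=cloud(d,cal); X,Y,Z=np.moveaxis(P,-1,0)
    B=(X>330)&(X<560)&(Y<-230)&(Y>-440)
    for n,m in(('box',B&(Z>40)&(Z<60)),('cover',B&(Z>65)&(Z<100)),('tab',B&(Z>87)&(Z<91)),('top',B&(Z>91)&(Z<97))):
        m=cv2.morphologyEx(m.astype(np.uint8),cv2.MORPH_OPEN,np.ones((3,3)))
        k,l,s,_=cv2.connectedComponentsWithStats(m)
        for i in range(1,k):
            if s[i,4]>100: r=cv2.minAreaRect(P[l==i][:,:2].astype(np.float32)); print(c,n,s[i,4],np.round(r[0],1),np.round(r[1],1),round(r[2],1),np.median(Z[l==i]).round(1))
E
python3 bx.py 12 wrist top
```

```text
[ 338.99575988 -301.09433176  185.55091039] [ 1.79996439e+02 -9.55231991e-03 -1.63194053e+01]
wrist box 3091 [ 443.4 -308.4] [33.8 98.1] 73.7 50.3
wrist box 3024 [ 430.1 -353.1] [33.5 97.7] 73.7 50.3
wrist box 115 [ 448.5 -230.6] [14.5  1.1] 0.1 47.9
wrist cover 13591 [ 418.4 -325.3] [ 52.2 110.6] 73.9 92.7
wrist top 11900 [ 440.4 -331.7] [52.1 64.4] 73.9 92.8
top box 702 [ 437.4 -328.7] [ 78.1 100.6] 73.3 49.9
top box 142 [ 392.4 -346.3] [24.3 23.5] 75.6 49.9
top cover 1272 [ 417.7 -324.3] [ 53.2 111.1] 73.5 91.8
top top 113 [ 421.  -333.3] [26.4 24.3] 76.5 93.0
```

View pics/wrist_12.png

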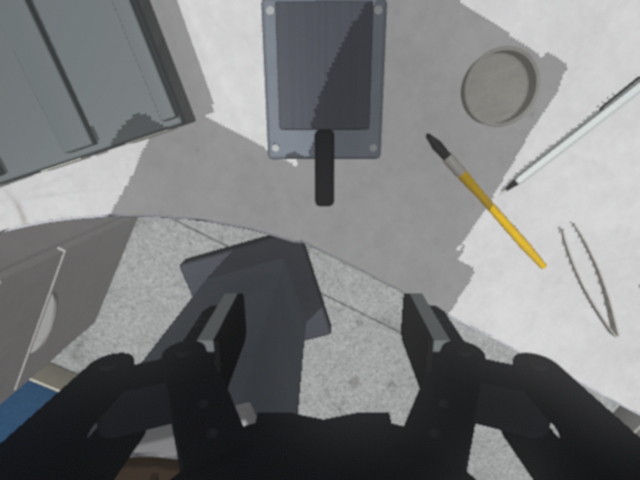

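Call:
{"method": "jog_arm", "body": {
  "moves": [
    [60,[0.02,0.0005,0],0],
    [60,[0.0214,0.0005,0],0],
    [60,[0,0,0.03],0],
    [60,[0,0,0.03],0],
    [60,[0,0,0.025],0],
    [60,[0,0,0.015],0],
    [60,[0,0,0.0085],0],
    [60,[0,0,0],0]
  ],
  "grip_force": 30
}}

```text
t: 29.63
eef_pos: [377.4, -313.0, 75.5]
tcp_rot: [-179.9, 0.1, -16.4]
contact_force: [-0.8, 0.6, 0.3]
opening: 65.4
grasp_force: 0.0
```

Call:
{"method": "jog_arm", "body": {
  "moves": [
    [250,[0,0,0],0],
    [250,[0,0,0],0],
    [250,[0,0,0],0],
    [250,[0,0,0],0],
    [250,[0,0,0],0],
    [250,[0,0,0],0],
    [250,[0,0,0],0],
    [250,[0,0,0],0]
  ]
}}

```text
t: 30.3
eef_pos: [378.2, -313.7, 77.3]
tcp_rot: [180.0, -0.0, -16.4]
contact_force: [0.9, 2.3, 3.8]
opening: 11.4
grasp_force: 35.2
```

Run:
```python
import numpy as np
r,a0=101.2,np.arctan2(29,97)
th=np.linspace(0,1.7,17); X=-r*np.cos(a0+th); Z=r*np.sin(a0+th)
print(np.c_[th[1:],np.diff(X),-np.diff(Z)].round(2), X[-1],Z[-1]+50)
```

```text
[[  0.11   3.62 -10.12]
 [  0.21   4.67  -9.68]
 [  0.32   5.67  -9.13]
 [  0.42   6.61  -8.47]
 [  0.53   7.47  -7.73]
 [  0.64   8.25  -6.89]
 [  0.74   8.93  -5.98]
 [  0.85   9.52  -5.  ]
 [  0.96   9.99  -3.96]
 [  1.06  10.36  -2.88]
 [  1.17  10.6   -1.76]
 [  1.27  10.73  -0.63]
 [  1.38  10.74   0.51]
 [  1.49  10.62   1.65]
 [  1.59  10.39   2.77]
 [  1.7   10.03   3.85]] 41.238964874406214 142.41638261740985
```

Call:
{"method": "jog_arm", "body": {
  "moves": [
    [250,[0.0036,0,-0.0101],0],
    [250,[0.0047,0,-0.0097],0],
    [250,[0.0057,0,-0.0091],0],
    [250,[0.0066,0,-0.0085],0],
    [250,[0.0075,0,-0.0077],0],
    [250,[0.0083,0,-0.0069],0],
    [250,[0.0089,0,-0.006],0],
    [250,[0.0095,0,-0.005],0]
  ]
}}

```text
t: 30.97
eef_pos: [430.7, -328.8, 140.2]
tcp_rot: [-180.0, 0.1, -16.4]
contact_force: [-1.5, 2.3, -5.5]
opening: 11.5
grasp_force: 33.2
```

Call:
{"method": "jog_arm", "body": {
  "moves": [
    [250,[0.01,0,-0.004],0],
    [250,[0.0104,0,-0.0029],0],
    [250,[0.0106,0,-0.0018],0],
    [250,[0.0107,0,-0.0006],0],
    [250,[0.0107,0,0.0005],0],
    [250,[0.0106,0,0.0017],0],
    [250,[0.0104,0,0.0028],0],
    [250,[0.01,0,0.0038],0]
  ]
}}

```text
t: 31.63
eef_pos: [512.0, -352.8, 140.5]
tcp_rot: [-180.0, -0.0, -16.4]
contact_force: [-3.0, 4.8, 1.2]
opening: 11.5
grasp_force: 36.7
```

Run:
```python
from h import *
o=ctrl.get_obs(); print(o['eef_pos'],o['opening'],o['contact_force'])
im,d,cal=shot('side'); cv2.imwrite('pics/side13.png',cv2.resize(im[200:440,180:500],(640,480)))
```

```text
[ 511.97443686 -352.81817732  140.51117855] 11.520134671360557 [-3.00155846  4.79284853  1.15111145]
```

View pics/side13.png

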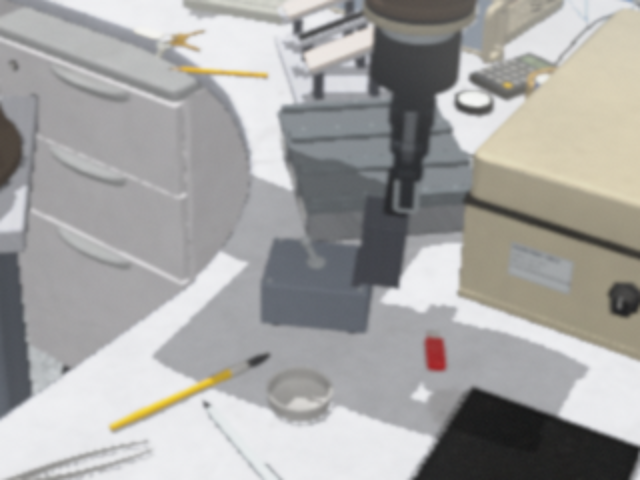

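Call:
{"method": "jog_arm", "body": {
  "moves": [
    [60,[0,0,0],0],
    [60,[0,0,0],0],
    [60,[0,0,0],0],
    [60,[0,0,-0.02],0],
    [60,[0,0,-0.03],0],
    [60,[0,0,-0.03],0],
    [60,[0,0,-0.01],0],
    [60,[0,0,0],0]
  ]
}}

```text
t: 32.35
eef_pos: [511.6, -353.8, 233.9]
tcp_rot: [179.9, -0.3, -16.4]
contact_force: [0.5, -0.4, 0.5]
opening: 65.2
grasp_force: 0.0
```

Call:
{"method": "jog_arm", "body": {
  "moves": [
    [255,[-0.03,0,0],0],
    [255,[-0.03,0,0],0],
    [255,[-0.03,0,0],0],
    [255,[-0.03,0,0],0],
    [255,[-0.025,0,0],0],
    [255,[0,0,0],0],
    [255,[0,0,0],0],
    [255,[0,0,0],0]
  ]
}}

```text
t: 33.02
eef_pos: [371.6, -312.0, 230.3]
tcp_rot: [180.0, -0.0, -16.4]
contact_force: [1.4, -0.1, 0.1]
opening: -0.1
grasp_force: 0.0
```

Run:
```python
from h import *
o=ctrl.get_obs(); print(o['eef_pos'],o['tcp_rot'],o['opening'])
yaw=np.radians(-16.3); u=np.array([np.cos(yaw),np.sin(yaw)]); v=np.array([-u[1],u[0]]); H=np.array([471.6,-340.8])
for c in ('wrist','top'):
    im,d,cal=shot(c); cv2.imwrite(f'pics/{c}14.png',im); P=cloud(d,cal); X,Y,Z=np.moveaxis(P,-1,0)
    q=P[...,:2]-H; a=q@u; b=q@v
    for n,m in(('toggle',(a>-75)&(a<-15)&(abs(b)<22)&(Z>60)&(Z<90)),('cover',(a>-14)&(a<90)&(abs(b)<40)&(Z>60)&(Z<170)),('boxtop',(a>-100)&(a<30)&(abs(b)<60)&(Z>45)&(Z<54))):
        if m.sum()>5: print(c,n,m.sum(),'a',np.nanpercentile(a[m],[2,50,98]).round(1),'b',np.nanpercentile(b[m],[2,50,98]).round(1),'z',np.nanpercentile(Z[m],[2,50,98]).round(1))
    m=((a>-100)&(a<30)&(abs(b)<60)&(Z>45)&(Z<54)).astype(np.uint8); m=cv2.morphologyEx(m,cv2.MORPH_OPEN,np.ones((3,3)))>0
    print(cv2.minAreaRect(P[m][:,:2].astype(np.float32)))
```

```text
[ 371.6212359  -311.95507848  230.26303537] [ 1.79993190e+02 -2.38615139e-02 -1.64015603e+01] -0.056956122199192334
wrist toggle 220 a [-53.4 -47.3 -40. ] b [-5.1 -0.6  4.7] z [61.4 77.3 80.3]
wrist cover 6081 a [ 5.3 23.  40.7] b [-25.3  -0.2  24.6] z [ 85.4 114.  156.9]
wrist boxtop 11630 a [-83.1 -32.7  12.4] b [-38.5  -0.5  37.7] z [48.3 50.4 53.5]
((437.45611572265625, -331.2781066894531), (80.19384002685547, 99.96614074707031), 73.55560302734375)
top toggle 32 a [-53.8 -48.7 -40.8] b [-4.9  1.   5.3] z [61.8 77.3 80.4]
top cover 816 a [ 4.3 23.9 44.4] b [-24.8   5.5  26.3] z [ 65.2 113.3 159.4]
top boxtop 1661 a [-83.3 -32.4  10.9] b [-37.6   6.6  39.2] z [46.2 50.1 53.5]
((436.7042236328125, -330.28564453125), (80.69349670410156, 100.24046325683594), 73.93018341064453)
```

View pics/wrist14.png

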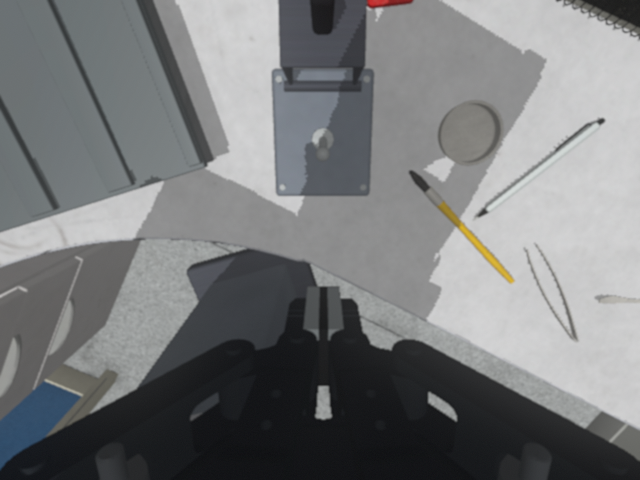

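Call:
{"method": "jog_arm", "body": {
  "moves": [
    [255,[0.026,0,0],0],
    [255,[0,0,0.04],0],
    [255,[0,0,0.04],0],
    [255,[0,0,0.03],0],
    [255,[0,0,0.02],0],
    [255,[0,0,0.012],0],
    [255,[0,0,0.007],0],
    [255,[0,0,0],0]
  ]
}}

```text
t: 33.78
eef_pos: [396.3, -318.6, 79.9]
tcp_rot: [-179.9, 0.1, -16.3]
contact_force: [0.3, 1.7, 0.5]
opening: -0.4
grasp_force: 0.0
```

Call:
{"method": "jog_arm", "body": {
  "moves": [
    [255,[0.005,0,0],0],
    [255,[0.005,0,0],0],
    [255,[0.005,0,0],0],
    [255,[0.005,0,0],0],
    [255,[0.005,0,0],0],
    [255,[0.004,0,0],0],
    [255,[0.003,0,0],0],
    [255,[0,0,0],0]
  ]
}}

```text
t: 34.45
eef_pos: [427.6, -328.2, 81.5]
tcp_rot: [180.0, -0.0, -16.4]
contact_force: [-1.1, -0.1, 0.6]
opening: -0.2
grasp_force: 0.5
```

Call:
{"method": "jog_arm", "body": {
  "moves": [
    [255,[0.001,0,0],0],
    [255,[0.0005,0,0],0],
    [255,[0,0,0],0],
    [255,[0,0,0],0],
    [255,[0,0,0],0],
    [255,[0,0,0],0],
    [255,[0,0,0],0],
    [255,[0,0,0],0]
  ]
}}

```text
t: 35.12
eef_pos: [428.2, -328.3, 81.4]
tcp_rot: [-180.0, 0.0, -16.4]
contact_force: [-6.0, 0.3, 2.7]
opening: -0.2
grasp_force: 2.9
```

Call:
{"method": "jog_arm", "body": {
  "moves": [
    [255,[-0.01,0,0],0],
    [255,[-0.015,0,0],0],
    [255,[-0.02,0,-0.02],0],
    [255,[-0.01,0,-0.04],0],
    [255,[0,0,-0.04],0],
    [255,[0,0,-0.04],0],
    [255,[0,0,0],0],
    [255,[0,0,0],0]
  ]
}}

```text
t: 35.78
eef_pos: [376.7, -314.0, 223.8]
tcp_rot: [179.9, -0.3, -16.4]
contact_force: [-0.8, 0.3, -1.3]
opening: -0.4
grasp_force: 0.0
```

```bash
cat > tg.py <<'E'
from h import *
import sys
o=ctrl.get_obs(); print(o['eef_pos'],o['tcp_rot'],o['opening'])
yaw=np.radians(-16.3); u=np.array([np.cos(yaw),np.sin(yaw)]); v=np.array([-u[1],u[0]]); H=np.array([471.6,-340.8])
for c in sys.argv[2:]:
    im,d,cal=shot(c); cv2.imwrite(f'pics/{c}{sys.argv[1]}.png',im); P=cloud(d,cal); X,Y,Z=np.moveaxis(P,-1,0)
    q=P[...,:2]-H; a=q@u; b=q@v
    for n,m in(('toggle',(a>-75)&(a<-15)&(abs(b)<22)&(Z>65)&(Z<85)),('cover',(a>-14)&(a<90)&(abs(b)<40)&(Z>60)&(Z<170)),('tab',(a>-14)&(a<90)&(abs(b)<40)&(Z>130)&(Z<170))):
        if m.sum()>5: print(c,n,m.sum(),'a',np.nanpercentile(a[m],[2,50,98]).round(1),'b',np.nanpercentile(b[m],[2,50,98]).round(1),'z',np.nanpercentile(Z[m],[2,50,98]).round(1))
    m=((a>-100)&(a<30)&(abs(b)<60)&(Z>45)&(Z<54)).astype(np.uint8); m=cv2.morphologyEx(m,cv2.MORPH_OPEN,np.ones((3,3)))>0
    print(cv2.minAreaRect(P[m][:,:2].astype(np.float32)))
E
python3 tg.py 15 wrist top
```

```text
[ 376.65830983 -313.95220443  223.84736011] [179.85550495  -0.3031444  -16.37605555] -0.36987256294905263
wrist toggle 201 a [-35.  -29.  -23.5] b [-5.  -0.7  4.4] z [66.5 77.9 80.6]
wrist cover 6998 a [ 5.4 24.4 45. ] b [-25.3  -0.3  24.5] z [ 90.9 113.9 159.1]
wrist tab 833 a [23.9 26.3 31.8] b [-5.9 -0.3  5.3] z [131.4 155.8 160.2]
((437.0140380859375, -331.20513916015625), (80.39567565917969, 100.05374908447266), 73.69993591308594)
top toggle 31 a [-35.8 -30.8 -25.8] b [-3.5  1.2  4.9] z [65.4 77.1 81.5]
top cover 815 a [ 4.2 24.  44.3] b [-24.8   5.6  26.3] z [ 65.3 113.3 159.3]
top tab 142 a [23.5 32.9 45.8] b [-5.1  3.   6.5] z [132.  155.8 161. ]
((436.5615234375, -330.3045654296875), (80.78871154785156, 99.77727508544922), 73.47817993164062)
```

Call:
{"method": "jog_arm", "body": {
  "moves": [
    [60,[0.033,0,0],0],
    [60,[0.033,0,0],0],
    [60,[0.033,0,0],0],
    [60,[0.0336,0,0],0],
    [60,[0,0,0],0],
    [60,[0,0,0.03],0],
    [60,[0,0,0.02],0],
    [60,[0,0,0],0]
  ]
}}

```text
t: 36.55
eef_pos: [500.5, -348.3, 165.9]
tcp_rot: [-179.8, 0.4, -16.4]
contact_force: [-1.6, 0.9, -0.6]
opening: 65.4
grasp_force: 0.0
```

Call:
{"method": "jog_arm", "body": {
  "moves": [
    [60,[0,0,0.015],0],
    [60,[0,0,0.01],0],
    [60,[0,0,0.004],0],
    [60,[0,0,0],0],
    [250,[0,0,0],0],
    [250,[0,0,0],0],
    [250,[0,0,0],0],
    [250,[0,0,0],0]
  ],
  "grip_force": 40
}}

```text
t: 37.22
eef_pos: [503.4, -350.3, 143.3]
tcp_rot: [-180.0, -0.1, -16.4]
contact_force: [3.0, 4.8, 2.8]
opening: 17.3
grasp_force: 2.4
```

Call:
{"method": "jog_arm", "body": {
  "moves": [
    [250,[0,0,0],0],
    [250,[0,0,0],0],
    [250,[0,0,0],0],
    [250,[0,0,0],0],
    [250,[0,0,0],0],
    [250,[0,0,0],0],
    [250,[0,0,0],0],
    [250,[0,0,0],0]
  ]
}}

```text
t: 37.88
eef_pos: [503.6, -350.4, 143.1]
tcp_rot: [180.0, -0.1, -16.4]
contact_force: [3.4, 4.2, 5.4]
opening: 7.9
grasp_force: 39.2
```

```bash
python3 tg.py 16 top
python3 - <<'E'
from h import *
o=ctrl.get_obs(); p=o['eef_pos']; print(p,o['contact_force'])
yaw=np.radians(-16.4); u=np.array([np.cos(yaw),np.sin(yaw)])
a=(p[:2]-[471.6,-340.8])@u; z=p[2]+2-50; print('a,z',a,z,'r',np.hypot(a,z),'theta',np.arctan2(z,-a)-np.arctan2(29,97))
r,a0=np.hypot(a,z),np.arctan2(29,97); th0=np.arctan2(z,-a)-a0
th=np.linspace(th0,0,17); print(np.c_[np.diff(-r*np.cos(a0+th)),-np.diff(r*np.sin(a0+th))].round(1).tolist())
E
```

```text
[ 503.61737151 -350.37761901  143.08244129] [ 1.79994075e+02 -7.34151884e-02 -1.63719818e+01] 7.900236561288642
top cover 346 a [-13.3   4.5  26.2] b [ 8.4 24.2 31. ] z [ 63.9 113.7 144.8]
top tab 17 a [22.1 26.  27.2] b [10.3 14.5 18.2] z [131.2 139.4 165.7]
((458.892333984375, -332.84857177734375), (4.162092685699463, 5.074852466583252), 2.8574843406677246)
[ 503.62144628 -350.35071441  143.07441708] [4.02832312 4.76249676 5.98882185]
a,z 33.41518352276829 95.07441708277497 r 100.77558867845794 theta 1.6182635798014864
[[-9.8, -2.9], [-10.0, -1.9], [-10.2, -0.9], [-10.2, 0.2], [-10.1, 1.2], [-9.9, 2.2], [-9.7, 3.2], [-9.3, 4.2], [-8.8, 5.1], [-8.3, 5.9], [-7.6, 6.7], [-6.9, 7.5], [-6.1, 8.1], [-5.3, 8.7], [-4.4, 9.2], [-3.4, 9.6]]
```

Run:
```python
from h import *
im,d,cal=shot('side'); cv2.imwrite('pics/side16.png',cv2.resize(im[220:400,240:480],(800,600)))
w,d,cal=shot('wrist'); cv2.imwrite('pics/wrist16.png',w)
```

```text
(no output)
```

View pics/wrist16.png

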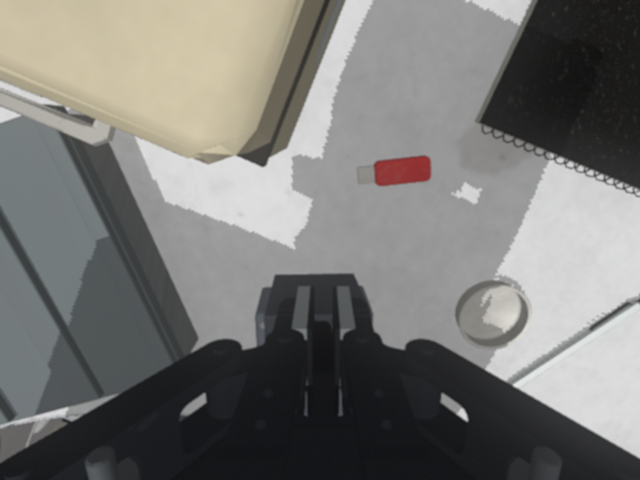

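View pics/side16.png

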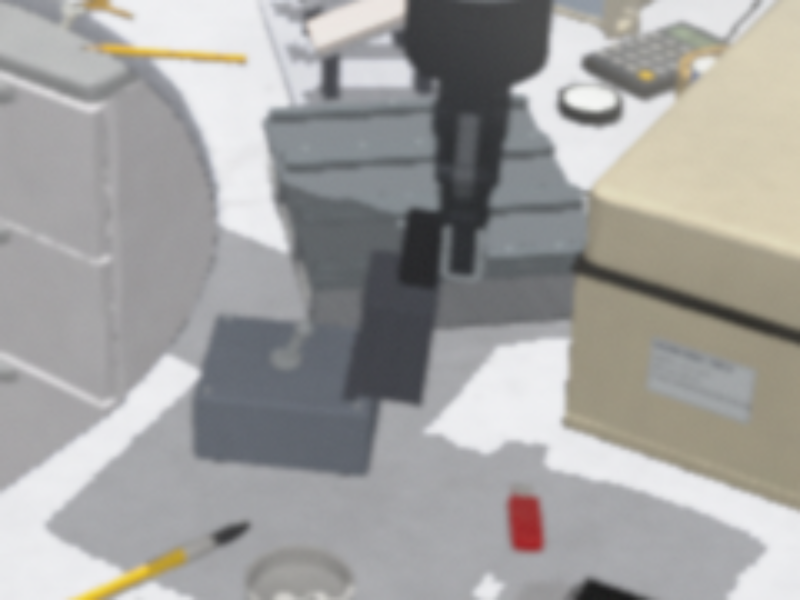

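Call:
{"method": "jog_arm", "body": {
  "moves": [
    [60,[0,0,0],0],
    [60,[0,0,0],0],
    [60,[0,0,0],0],
    [60,[0,0,-0.02],0],
    [60,[0,0,-0.03],0],
    [60,[0,0,-0.03],0],
    [60,[0,0,-0.01],0],
    [60,[0,0,0],0]
  ]
}}

```text
t: 38.7
eef_pos: [504.1, -351.4, 235.5]
tcp_rot: [179.9, -0.3, -16.4]
contact_force: [-0.3, -0.5, 0.0]
opening: 65.4
grasp_force: 0.0
```

Call:
{"method": "jog_arm", "body": {
  "moves": [
    [60,[-0.03,0,0],0],
    [60,[-0.03,0,0],0],
    [60,[-0.03,0,0],0],
    [60,[-0.03,0,0],0],
    [60,[-0.03,0,0],0],
    [60,[0,0,0],0],
    [60,[0,0,0],0],
    [60,[0,0,0],0]
  ]
}}

```text
t: 39.37
eef_pos: [359.2, -308.3, 232.1]
tcp_rot: [180.0, 0.0, -16.4]
contact_force: [0.1, -0.3, -0.7]
opening: 65.4
grasp_force: 0.0
```

```bash
cat > bo.py <<'E'
from h import *
import sys
o=ctrl.get_obs(); print(o['eef_pos'],o['tcp_rot'])
for c in sys.argv[2:]:
    im,d,cal=shot(c); cv2.imwrite('pics/%s_%s.png'%(c,sys.argv[1]),im); P=cloud(d,cal); X,Y,Z=np.moveaxis(P,-1,0)
    m=((X>330)&(X<540)&(Y<-230)&(Y>-440)&(Z>45)&(Z<54)).astype(np.uint8); m=cv2.morphologyEx(m,cv2.MORPH_OPEN,np.ones((3,3)))
    k,l,s,_=cv2.connectedComponentsWithStats(m); i=1+s[1:,4].argmax(); r=cv2.minAreaRect(P[l==i][:,:2].astype(np.float32)); print(c,s[i,4],r)
    q=P[l==i]; ang=r[2] if r[1][0]>r[1][1] else r[2]-90
    if abs(ang)>45: ang-=90*np.sign(ang)
    yaw=np.radians(ang); u=np.array([np.cos(yaw),np.sin(yaw)]); v=np.array([-u[1],u[0]])
    H=np.array(r[0])+35*u; w=P[...,:2]-H; a=w@u; b=w@v; print(' yaw',ang,'hinge',H,'boxtop a',np.percentile((q[:,:2]-H)@u,[1,99]).round(1),'b',np.percentile((q[:,:2]-H)@v,[1,99]).round(1),' tcp a,b',(o['eef_pos'][:2]-H)@u,(o['eef_pos'][:2]-H)@v)
    for n,m in(('toggle',(a>-75)&(a<-15)&(abs(b)<15)&(Z>68)&(Z<85)),('tab',(a>-30)&(a<90)&(abs(b)<12)&(Z>125)&(Z<175)),('tabend',(a>-30)&(a<90)&(abs(b)<12)&(Z>153)&(Z<175)),('cov',(a>-14)&(a<90)&(abs(b)<40)&(Z>70)&(Z<112))):
        if m.sum()>3: print(' ',n,m.sum(),'a',np.nanpercentile(a[m],[2,50,98]).round(1),'b',np.nanpercentile(b[m],[2,50,98]).round(1),'z',np.nanpercentile(Z[m],[2,50,98]).round(1))
E
python3 bo.py 17 wrist top
```

```text
[ 359.15123228 -308.26845641  232.0993198 ] [ 1.79997801e+02  3.52962343e-03 -1.63904387e+01]
wrist 10021 ((416.2985534667969, -316.3783264160156), (80.20008850097656, 99.59404754638672), 72.47254943847656)
 yaw -17.527450561523438 hinge [ 449.6736005  -326.91902068] boxtop a [-83.1  10.4] b [-39.2  38.9]  tcp a,b -91.93651978634013 -9.477289936286216
  toggle 174 a [-32.9 -27.6 -22.7] b [-4.9 -0.1  4.9] z [74.3 78.1 80.1]
  tab 1261 a [23.4 29.9 40.1] b [-5.9 -0.3  5.6] z [127.6 158.4 160.7]
  tabend 912 a [25.1 32.3 40.1] b [-5.6 -0.2  5.6] z [154.2 159.  160.8]
  cov 257 a [ 4.  35.3 46.2] b [-25.5  -8.9  25.5] z [ 72.3 111.4 112. ]
top 1448 ((416.06390380859375, -315.3863525390625), (80.58379364013672, 99.70349884033203), 72.75737762451172)
 yaw -17.24262237548828 hinge [ 449.49093802 -325.76100356] boxtop a [-83.1  13.5] b [-38.3  39.3]  tcp a,b -91.46478590121576 -10.071969942771243
  toggle 30 a [-34.5 -29.  -23.1] b [-4.4  0.6  4.7] z [68.5 77.4 81.7]
  tab 151 a [23.3 33.  45.5] b [-5.8  2.1  5.5] z [127.3 155.7 161.4]
  tabend 83 a [25.2 35.  45.9] b [-6.  -0.5  5.2] z [154.8 157.9 162.1]
  cov 215 a [ 4.7 25.5 45.4] b [-26.4  23.   25.7] z [ 71.3 106.8 111.9]
```

View pics/wrist_17.png

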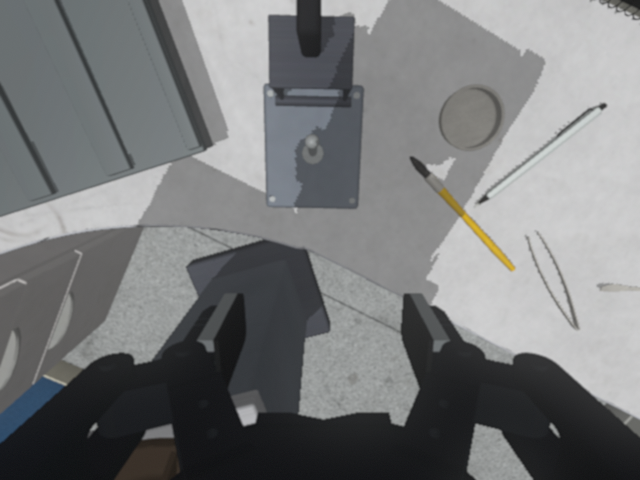

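Call:
{"method": "jog_arm", "body": {
  "moves": [
    [60,[0,0,0],1.0],
    [60,[0.0317,-0.0098,0],0],
    [60,[0.0315,0,0],0],
    [60,[0.0315,0,0],0],
    [60,[0.031,0,0],0],
    [60,[0,0,0],0],
    [60,[0,0,0.02],0],
    [60,[0,0,0],0]
  ]
}}

```text
t: 40.13
eef_pos: [481.7, -335.3, 209.5]
tcp_rot: [-179.9, 0.2, -17.4]
contact_force: [-2.2, -0.0, -1.2]
opening: 65.5
grasp_force: 0.0
```

Call:
{"method": "jog_arm", "body": {
  "moves": [
    [60,[0,0,0.03],0],
    [60,[0,0,0.02],0],
    [60,[0,0,0.012],0],
    [60,[0,0,0.0066],0],
    [60,[0,0,0],0],
    [250,[0,0,0],0],
    [250,[0,0,0],0],
    [250,[0,0,0],0]
  ]
}}

```text
t: 40.8
eef_pos: [482.5, -336.7, 145.0]
tcp_rot: [180.0, -0.1, -17.4]
contact_force: [-0.5, -0.5, -0.2]
opening: 29.5
grasp_force: 0.0
```

Call:
{"method": "jog_arm", "body": {
  "moves": [
    [250,[0,0,0],0],
    [250,[0,0,0],0],
    [250,[0,0,0],0],
    [250,[0,0,0],0],
    [250,[0,0,0],0],
    [250,[0,0,0],0],
    [250,[0,0,0],0],
    [250,[0,0,0],0]
  ]
}}

```text
t: 41.47
eef_pos: [482.5, -336.7, 144.7]
tcp_rot: [180.0, -0.1, -17.4]
contact_force: [-0.0, -1.1, 7.4]
opening: 11.4
grasp_force: 42.2
```

Call:
{"method": "jog_arm", "body": {
  "moves": [
    [250,[-0.0098,0,-0.0029],0],
    [250,[-0.01,0,-0.0019],0],
    [250,[-0.0102,0,-0.0009],0],
    [250,[-0.0102,0,0.0002],0],
    [250,[-0.0101,0,0.0012],0],
    [250,[-0.0099,0,0.0022],0],
    [250,[-0.0097,0,0.0032],0],
    [250,[-0.0093,0,0.0042],0]
  ]
}}

```text
t: 42.13
eef_pos: [405.7, -312.5, 138.9]
tcp_rot: [180.0, -0.1, -17.4]
contact_force: [2.8, -2.7, 3.8]
opening: 10.8
grasp_force: 45.6
```

Call:
{"method": "jog_arm", "body": {
  "moves": [
    [250,[-0.0089,0,0.0051],0],
    [250,[-0.0084,0,0.0059],0],
    [250,[-0.0077,0,0.0067],0],
    [250,[-0.007,0,0.0075],0],
    [250,[-0.0062,0,0.0081],0],
    [250,[-0.0054,0,0.0087],0],
    [250,[-0.0045,0,0.0092],0],
    [250,[-0.0035,0,0.0096],0]
  ]
}}

```text
t: 42.8
eef_pos: [355.8, -296.7, 77.6]
tcp_rot: [-180.0, 0.0, -17.4]
contact_force: [-1.8, -2.9, 5.1]
opening: 11.7
grasp_force: 51.4
```

Call:
{"method": "jog_arm", "body": {
  "moves": [
    [250,[0,0,0],0],
    [250,[0,0,0.0005],0],
    [250,[0,0,0.0005],0],
    [250,[0,0,0.0005],0],
    [250,[0,0,0],0],
    [250,[0,0,0],0],
    [250,[0,0,0],0],
    [250,[0,0,0],0]
  ]
}}

```text
t: 43.47
eef_pos: [355.5, -296.3, 76.5]
tcp_rot: [-179.9, 0.2, -17.4]
contact_force: [-10.9, -3.7, 6.9]
opening: 11.2
grasp_force: 51.7
```

Call:
{"method": "jog_arm", "body": {
  "moves": [
    [60,[0,0,0],0],
    [60,[0,0,0],0],
    [60,[0,0,0],0],
    [60,[0,0,0],0],
    [60,[0,0,-0.02],0],
    [60,[0,0,-0.04],0],
    [60,[0,0,-0.04],0],
    [60,[0,0,-0.04],0]
  ]
}}

```text
t: 44.13
eef_pos: [356.6, -296.5, 217.8]
tcp_rot: [-180.0, 0.1, -17.4]
contact_force: [1.4, 0.3, -0.2]
opening: 65.3
grasp_force: 0.0
```

Call:
{"method": "jog_arm", "body": {
  "moves": [
    [60,[-0.03,0,0],0],
    [60,[0,0,0],0],
    [60,[0,0,0],0],
    [60,[0,0,0],0],
    [60,[0,0,0],0],
    [60,[0,0,0],0],
    [60,[0,0,0],0],
    [60,[0,0,0],0]
  ]
}}

```text
t: 44.8
eef_pos: [328.7, -288.2, 215.9]
tcp_rot: [-180.0, 0.0, -17.4]
contact_force: [-0.1, 0.2, -0.3]
opening: 65.1
grasp_force: 0.0
```

```bash
python3 bx.py 18 wrist top
python3 - <<'E'
from h import *
im,d,cal=shot('wrist'); P=cloud(d,cal); X,Y,Z=np.moveaxis(P,-1,0)
u=np.array([np.cos(np.radians(-17.4)),np.sin(np.radians(-17.4))]);v=np.array([-u[1],u[0]])
w=P[...,:2]-[449.6,-326.4]; a=w@u;b=w@v
m=(abs(b)<4)&(a>-112)&(a<-66)&(Z>70); c=np.polyfit(a[m],Z[m],1); print('tab',m.sum(),c,np.median(Z[m]),'at a=-97',np.polyval(c,-97))
m=(abs(b)<20)&(a>-60)&(a<-5)&(Z>80); c=np.polyfit(a[m],Z[m],1); print('top',m.sum(),c,np.median(Z[m]))
im,d,cal=shot('side'); cv2.imwrite('pics/side18.png',cv2.resize(im[170:400,240:480],(626,600)))
E
```

```text
[ 328.65909726 -288.18471034  215.9051227 ] [-1.79976637e+02  4.18346134e-02 -1.73568944e+01]
wrist box 2439 [ 423.6 -293.7] [32.5 98.6] 72.4 50.3
wrist box 2563 [ 410.1 -335.8] [40.1 99.9] 73.1 50.3
wrist cover 10234 [ 400.9 -311.3] [ 52.1 110.2] 72.3 95.2
wrist top 6548 [ 429.4 -320.6] [52.1 49.8] 71.4 94.3
wrist top 214 [ 385.6 -306.4] [11.4 11.5] 72.2 95.7
top box 610 [ 421.8 -296.6] [41.1 99.7] 72.6 49.9
top box 137 [ 370.6 -332.1] [25.  23.4] 88.8 49.8
top cover 1214 [ 402.2 -311. ] [ 53.1 107.1] 72.1 94.5
top top 398 [ 428.4 -321.3] [50.1 40.9] 79.2 93.8
tab 730 [-8.09692928e-02  9.09256057e+01] 97.95122064060439 at a=-97 98.77962711862621
top 5799 [-8.53604126e-02  9.26338934e+01] 95.32688123768585
```

View pics/side18.png

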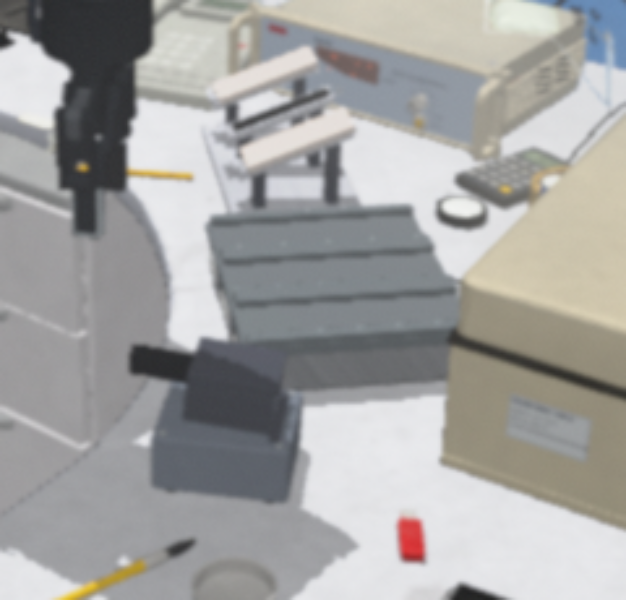

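Call:
{"method": "jog_arm", "body": {
  "moves": [
    [255,[0.032,0,0],0],
    [255,[0,0,0],0],
    [255,[0,0,0],0],
    [255,[0,0,0.035],0],
    [255,[0,0,0.03],0],
    [255,[0,0,0.02],0],
    [255,[0,0,0.01],0],
    [255,[0,0,0.003],0]
  ]
}}

```text
t: 45.67
eef_pos: [357.7, -296.7, 116.6]
tcp_rot: [-179.9, 0.2, -17.4]
contact_force: [-0.6, 0.3, -0.0]
opening: -0.1
grasp_force: 0.0
```

Call:
{"method": "jog_arm", "body": {
  "moves": [
    [255,[0,0,0.002],0],
    [255,[0,0,0.002],0],
    [255,[0,0,0.002],0],
    [255,[0,0,0.002],0],
    [255,[0,0,0.0015],0],
    [255,[0,0,0.0005],0],
    [255,[0,0,0],0],
    [255,[0,0,0],0]
  ]
}}

```text
t: 46.33
eef_pos: [359.1, -297.8, 108.4]
tcp_rot: [180.0, -0.0, -17.4]
contact_force: [-0.3, 0.4, 0.5]
opening: -0.0
grasp_force: 0.0
```

Call:
{"method": "jog_arm", "body": {
  "moves": [
    [255,[0,0,0.001],0],
    [255,[0,0,0.0005],0],
    [255,[0,0,0],0],
    [255,[0,0,0],0],
    [255,[0,0,0],0],
    [255,[0,0,0],0],
    [255,[0,0,0],0],
    [255,[0,0,0],0]
  ]
}}

```text
t: 47.0
eef_pos: [359.0, -297.8, 106.8]
tcp_rot: [-180.0, 0.0, -17.4]
contact_force: [-0.9, 0.2, 5.5]
opening: 0.3
grasp_force: 2.7
```

Call:
{"method": "jog_arm", "body": {
  "moves": [
    [255,[0,0,0.0005],0],
    [255,[0,0,0.0005],0],
    [255,[0,0,0],0],
    [255,[0,0,0],0],
    [255,[0,0,0],0],
    [255,[0,0,0],0],
    [255,[0,0,0],0],
    [255,[0,0,0],0]
  ]
}}

```text
t: 47.67
eef_pos: [358.9, -297.8, 106.3]
tcp_rot: [180.0, -0.0, -17.4]
contact_force: [-5.4, 2.0, 20.7]
opening: 0.0
grasp_force: 10.2
```

Force rose to 20 N: the cover is on its stop. Lift away and check everything.

Call:
{"method": "jog_arm", "body": {
  "moves": [
    [255,[0,0,-0.01],0],
    [255,[0,0,-0.03],0],
    [255,[0,0,-0.04],0],
    [255,[0,0,-0.04],0],
    [255,[-0.03,0,0],0],
    [255,[0,0,0],0],
    [255,[0,0,0],0],
    [255,[0,0,0],0]
  ]
}}

```text
t: 48.33
eef_pos: [330.6, -289.0, 225.9]
tcp_rot: [180.0, -0.0, -17.4]
contact_force: [-0.3, -0.6, -0.8]
opening: -0.2
grasp_force: 0.0
```

Run:
```python
from h import *
im,d,cal=shot('wrist'); P=cloud(d,cal); X,Y,Z=np.moveaxis(P,-1,0)
u=np.array([np.cos(np.radians(-17.4)),np.sin(np.radians(-17.4))]);v=np.array([-u[1],u[0]])
w=P[...,:2]-[449.6,-326.4]; a=w@u;b=w@v
m=(abs(b)<4)&(a>-112)&(a<-66)&(Z>70); c=np.polyfit(a[m],Z[m],1); print('tab',m.sum(),c,np.median(Z[m]))
m=(abs(b)<20)&(a>-60)&(a<-5)&(Z>80); c=np.polyfit(a[m],Z[m],1); print('top',m.sum(),c,np.median(Z[m]))
im,d,cal=shot('top'); P=cloud(d,cal); X,Y,Z=np.moveaxis(P,-1,0)
for y in (91.3,259.3):
    m=(X>470)&(X<610)&(abs(Y-y)<32)&(Z>45)&(Z<115); m=cv2.morphologyEx(m.astype(np.uint8),cv2.MORPH_OPEN,np.ones((3,3)))>0
    q=P[m]; print(y,m.sum(),cv2.minAreaRect(q[:,:2].astype(np.float32)),np.linalg.lstsq(np.c_[q[:,:2],np.ones(len(q))],q[:,2],rcond=None)[0].round(3))
```

```text
tab 728 [ -1.66609482 -43.85928482] 90.3688087141891
top 5245 [1.29578840e-03 9.24382878e+01] 92.39981570988618
91.3 1418 ((535.564208984375, 91.96235656738281), (115.98638153076172, 46.34132385253906), 1.1012225151062012) [ 3.70000e-01  6.00000e-03 -1.19994e+02]
259.3 1409 ((532.822998046875, 258.8210144042969), (113.39364624023438, 47.44453048706055), 0.8461131453514099) [ 3.67000e-01  2.00000e-02 -1.22196e+02]
```

```bash
python3 -c "
from rig import ctrl
print(ctrl.hand_in())"
```

```text
the job is handed in; nothing more can be done
None
```

I've handed the job in: both tiles present (left and right lanes) lie flat and centred on rests 1 and 3, the toggle was last seen fully on before I closed the cover, and the cover reads shut; hand-in returned no verdict.

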